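# Open the cam-locked specimen case and pack the rock slabs with separators

## Task

With the red screwdriver, never with the fingers, turn open to its stop every blue slotted cam that is not yet fully open, and put the screwdriver back in its green stand. Then lift the white panel off, lay it flat in the middle of the green mat, and stack all the rock slabs (two or three) flat in the pocket of the orange case, squarely above one another, with exactly one blue sheet between each two and none under the lowest. Leave a spare sheet on the bench and do not disturb the other things there.

Things in the scene. Friction and masses are not known exactly. Their poses are not given: they have to be found in the camera images.
- case_floor (a point): middle of the floor of the fixed orange case (150 x 236 mm, rim 74 mm above the bench), 12 mm above the bench; x, y along its short and long sides. Above it, open at the top, a pocket 84 (x) x 70 (y) mm in a grey nest whose top is 54 mm above the floor; midway along its two 84 mm sides finger bays 50 mm wide reach 40 mm further out in y, so load the slabs gripped across their 50 mm width
- cam1_turn: one of four cams on the case's rim: blue bar 54 x 14 mm on a vertical pivot, on it a brass head 26 x 24 mm, slotted along the bar: slot 6 mm wide, 7 deep. Origin on the pivot, at the rim; the slot's floor is 13 mm and the head's top 20 mm above it. x along slot and bar: along the case's y = locked, bar over the panel; along the case's x = open. Opens counter-clockwise from above, 1.57 rad stop to stop; friction 0.05 N m
- cam2_turn: one of four cams on the case's rim: blue bar 54 x 14 mm on a vertical pivot, on it a brass head 26 x 24 mm, slotted along the bar: slot 6 mm wide, 7 deep. Origin on the pivot, at the rim; the slot's floor is 13 mm and the head's top 20 mm above it. x along slot and bar: along the case's y = locked, bar over the panel; along the case's x = open. Opens counter-clockwise from above, 1.57 rad stop to stop; friction 0.05 N m
- cam3_turn: one of four cams on the case's rim: blue bar 54 x 14 mm on a vertical pivot, on it a brass head 26 x 24 mm, slotted along the bar: slot 6 mm wide, 7 deep. Origin on the pivot, at the rim; the slot's floor is 13 mm and the head's top 20 mm above it. x along slot and bar: along the case's y = locked, bar over the panel; along the case's x = open. Opens counter-clockwise from above, 1.57 rad stop to stop; friction 0.05 N m
- cam4_turn: one of four cams on the case's rim: blue bar 54 x 14 mm on a vertical pivot, on it a brass head 26 x 24 mm, slotted along the bar: slot 6 mm wide, 7 deep. Origin on the pivot, at the rim; the slot's floor is 13 mm and the head's top 20 mm above it. x along slot and bar: along the case's y = locked, bar over the panel; along the case's x = open. Opens counter-clockwise from above, 1.57 rad stop to stop; friction 0.05 N m
- driver_grip (a point): red square screwdriver handle, 24 x 24 mm, 50 mm tall, standing upright in the stand; this point is the centre of the handle, 87 mm above the blade's tip. The handle's flats face its x and y axes; z points up away from the blade. Below it a black 42 mm collar (57 to 62 mm above the tip) and a 10 mm shank
- driver: the whole screwdriver, 113 mm long, 120 g; origin at the tip of its flat blade, 18 mm wide (along x), 2.5 mm thick (along y), 14 mm long; z points up to the handle
- stand_top (a point): green tool stand, fixed, 64 x 64 mm, 62 mm tall, with a 27 mm square hole right through; this point is the middle of the hole at the top. The screwdriver hangs in the hole by its collar, its tip 5 mm above the bench; any yaw will do
- panel_handle (a point): black bridge handle of the white access panel: bar 70 mm (x) x 16 mm (y), 12 mm high; this point is the bar's centre. The bar's underside is 18 mm above the plate. The plate is 146 (x) x 166 (y) x 5 mm and its top is 24 mm below this point; under it a plug 124 x 144 x 4 mm enters the case's rim with 3 mm play each side. The lowest face is 33 mm below this point. About 0.35 kg, loose once all cams are open
- mat: green mat, fixed, 210 x 210 mm, 3 mm thick; origin at its centre on the bench
- slab1_mid (a point): tan rock slab, 64 (x) x 50 (y) x 14 mm, about 115 g, lying flat; this point is its centre. None if absent
- slab2_mid (a point): pink rock slab, 64 (x) x 50 (y) x 14 mm, about 115 g, lying flat; this point is its centre. None if absent
- slab3_mid (a point): black rock slab, 64 (x) x 50 (y) x 14 mm, about 115 g, lying flat; this point is its centre. None if absent
- sheet1_mid (a point): blue stiff plastic separator sheet, 70 (x) x 56 (y) x 8 mm, 30 g, lying flat; this point is its centre
- sheet2_mid (a point): blue stiff plastic separator sheet, 70 (x) x 56 (y) x 8 mm, 30 g, lying flat; this point is its centre
- core_a: bystander, to be left alone: grey stone drill core, 48 mm diameter, 55 mm tall, upright; origin at the centre of its underside
- core_b: bystander, to be left alone: tan stone drill core, 48 mm diameter, 50 mm tall, upright; origin at the centre of its underside
- rock: bystander, to be left alone: grey rock lump, about 72 mm across, 44 mm tall; origin at the centre of its underside
- brush: bystander, to be left alone: hand brush, 200 mm, lying
- wrench: bystander, to be left alone: steel open-ended wrench, 180 mm, lying
- mug: bystander, to be left alone: white mug, 76 mm diameter, 85 mm tall; origin at the centre of its underside
- jar: bystander, to be left alone: clear jar with white cap, 60 mm diameter, 90 mm tall; origin at the centre of its underside
There are look-alikes about, which are no part of the job. What is shaped like the part that bears slab2_mid but purple or turquoise is not meant.

How it is judged:
By the outcome, as a careful person would: the job done as asked, in the order asked, and still so for the second after the job is handed in, with the robot touching nothing.
Of slab1, slab2, slab3 only 2 to 3 are there at a start; the rules pass over those that are not, and their reading is None.
At some moment in a run one of slab1, slab2, slab3, sheet1, sheet2 may be knocked a few centimetres aside while the robot is not near it.
It also fails if it takes over 200 s, if anything falls off the work surface, if the arm or the gripper's body presses on something with over 40 N, if the wrist force passes 120 N, or if a joint passes its speed limit or range.

## Robot

A 7-joint arm with a two-finger parallel gripper is mounted at the origin on the work surface. World frame = base frame: x ahead of the robot, y to its left, z up, the work surface at z = 0. Lengths are in m, angles in rad, forces in N, time in s.
With the tool pointing down it reaches from about 0.35 to 0.9 m from the base axis. Payload 8.1 kg.
Tool frame: the origin (TCP) lies between the finger pads; the fingertips stand 8 mm ahead of it and the grasp point (between the pads) lies 11 mm behind it (arm.tcp_to_tips is the distance from the TCP to the fingertips, in m); z points along the fingers, x is the direction in which the jaws open and shut, and the axes are right-handed (so a half turn about z gives the same grasp; the last joint's range is limited). The gripper opens to 92 mm and grips with 3 to 60 N. Pads are 19 mm wide; open, the fingers measure 130 mm over their backs; the gripper's body (75 mm by 190 mm) begins 47 mm behind the grasp point.
Start: joints at [1.016, 0.434, 0.025, 1.573, -0.012, 1.134, -0.075], TCP at [0.273, -0.562, 0.235] pointing down, gripper open.
Joint ranges: [-2.62, 2.62], [-0.44, 2.09], [-1.27, 1.32], [0.08, 2.57], [-1.32, 4.46], [0.12, 2], [-2.74, 2.74]. Speed limits (rad/s): [2.22, 2.22, 3.01, 3.01, 3.14, 3.14, 3.14].

## Interface

Orientations are given as a rotation vector (axis times angle).
In Python, from cell import arm, eyes gives the robot as it stands.
- The arm moves only by the tool play_rows, never from a script. Its argument "rows" is a list of rows, each a list of 3 entries, a list of its own where there are three numbers: the shift along the tool's x, y, z each as a share of 50 cm, from -1 to 1, then the turn, a rotation vector about the tool's x, y, z each as a share of 60 degrees, from -1 to 1, then the opening, from -1 (shut) to 1 (fully open), so that 0 is half open. In form: [[[dx, dy, dz], [ax, ay, az], grip], ...]. A call has 1 to 10 rows; each row is the pose to reach, as a shift and turn from the pose commanded when the call began, along the tool's axes at that moment; what a row does not reach only later rows make up. A row lasts 1/10 s, in which the tool goes at most 50 mm and 8.59 degrees, less where a joint would pass 70% of its speed; a pose out of reach is approached as far as the arm can. A call with a number of a shift or a turn outside -1 to 1 is refused whole. A call with a gripper value outside its range is refused whole. The fingers move at their own pace and stop on an object; "newtons" is the grip in N (left out, the last holds). Time passes only in rows, so rows that repeat a pose let the fingers close. It gives the time, the measured TCP pose, the force and the opening at its end, in the units of the state.
- arm.observe(): the state, without advancing time (a new reading comes with each control period).
- eyes.get_image(name): name is "side" or "top"; returns (picture, depth): 384x512x3 uint8, red, green, blue; 384x512 float32, m along the optical axis (not along the pixel's ray), 0 where there is no reading.
- eyes.get_calibration(name): a dict with "intrinsics" (3x3 intrinsics, pixels), "k1" (the pictures are not rectified: a ray, as slopes to the right and down, at radius r is drawn at 1 + k1 r^2 times it, then the intrinsics apply), "R" (3x3) and "t" (3): a world point X has camera coordinates R X + t. Camera axes: x right, y down, z forward; pixel columns grow to the right and rows downward; lengths in m; the calibration is good to about 2 mm. A picture is of the moment at which its call begins. get_calibration takes no time and is no camera call.
- arm.sign_off(): hands the job in, once; it reports no verdict.
The state is a dict: "clock": time; "joints": joint angles; "dq": joint speeds; "joint_efforts": joint torques, N m; "position": TCP position; "ee_rot": TCP orientation; "force": force on the tool from outside, world axes, zero at the start; "ft_torque": the same for the moment, N m; "width": opening from 0.0 (shut) to 1.0 (fully open).
Only numpy, scipy, OpenCV 4.12 (cv2) and the standard library are available. Lean on these libraries where they do the work, as an engineer would, in place of code of your own. Each camera call takes 0.05 s, during which the arm holds its last target.

## Working session

There is one attempt and no reset: what is moved stays moved. The work goes in short steps, Python scripts to look and compute and a tool call to move; the robot and the scene stay as the last step left them, time stands still between calls to the robot, and variables do not carry over. Pictures are saved under pics/ and viewed, and the job is handed in when it is done.

Besides the shell and the picture viewer there is one more tool, called as a command line: name --argument value ..., lists and objects as JSON in quotes. play_rows: Moves the arm, as the interface text tells. Its arguments: {"type":"object","properties":{"rows":{"type":"array","items":{"type":"array"}},"newtons":{"type":"number"}},"required":["rows"]}

```bash
ls; mkdir -p pics
cat > h.py <<'E'
import numpy as np, cv2
from cell import arm, eyes
E
python3 - <<'E'
from h import *
s=arm.observe(); print(s)
for n in ("top","side"):
    im,d=eyes.get_image(n); cv2.imwrite(f"pics/{n}0.png",im[:,:,::-1]); np.savez(f"pics/{n}0.npz",im=im,d=d)
    print(n,eyes.get_calibration(n))
E
```

```text
pics
{'clock': 0.0, 'joints': array([ 1.01640346,  0.43519096,  0.02496107,  1.57410267, -0.01161686,
        1.13398753, -0.07514161]), 'dq': array([-0.00149152,  0.00025214,  0.00215529,  0.0028381 , -0.00066566,
       -0.00066266, -0.00097398]), 'joint_efforts': array([ 1.12774435e-04, -6.67847013e+01,  9.85125303e-01, -3.14453852e+01,
       -6.03415235e-02,  4.30399377e-02,  1.72591394e-04]), 'position': array([ 0.2726047 , -0.56186124,  0.23396255]), 'ee_rot': array([-2.66186478e+00,  1.66720760e+00,  2.14781918e-03]), 'force': array([-0.16881406, -0.83352201, -0.44432708]), 'ft_torque': array([-5.23167654e-02, -2.02169446e-02,  6.24827719e-05]), 'width': 1.0006118275682505}
top {'intrinsics': array([[359.07960311,   0.        , 252.99681941],
       [  0.        , 359.07960311, 189.71853152],
       [  0.        ,   0.        ,   1.        ]]), 'k1': -0.01256892552223059, 'R': array([[-0.01893262, -0.99968539, -0.01645198],
       [-0.99683274,  0.0201447 , -0.07693298],
       [ 0.0772402 ,  0.01494332, -0.99690052]]), 't': array([8.59687349e-04, 5.34481605e-01, 1.11679327e+00])}
side {'intrinsics': array([[409.30587273,   0.        , 259.71196057],
       [  0.        , 409.30587273, 193.1977315 ],
       [  0.        ,   0.        ,   1.        ]]), 'k1': -0.017614427744942422, 'R': array([[-0.95720478, -0.28923639, -0.01006605],
       [-0.18462726,  0.63705449, -0.74838115],
       [ 0.22287169, -0.71449554, -0.66319253]]), 't': array([0.50487208, 0.17661923, 1.11431077])}
```

Run:
```python
import cv2
for n in("top","side"):
    im=cv2.imread(f"pics/{n}0.png"); cv2.imwrite(f"pics/{n}0b.png",cv2.resize(im,(800,600),interpolation=cv2.INTER_CUBIC))
```

```text
(no output)
```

View pics/top0b.png

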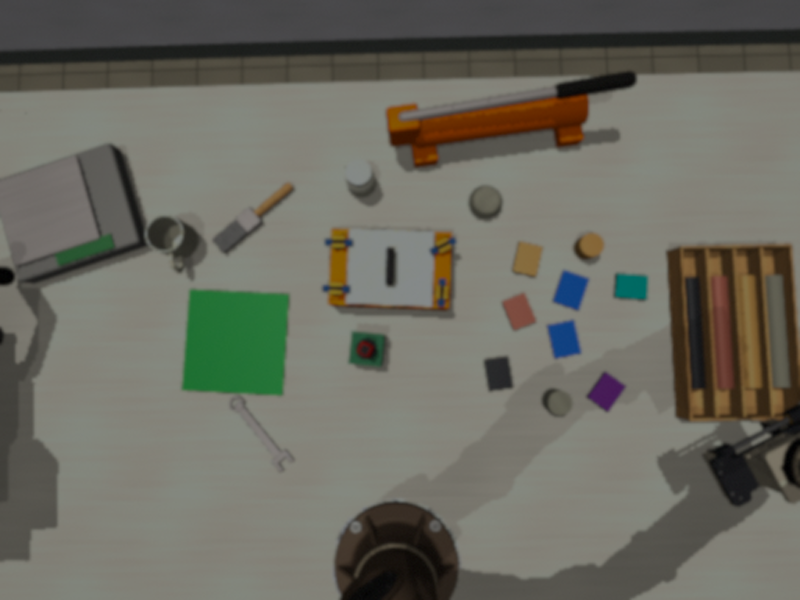

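View pics/side0b.png

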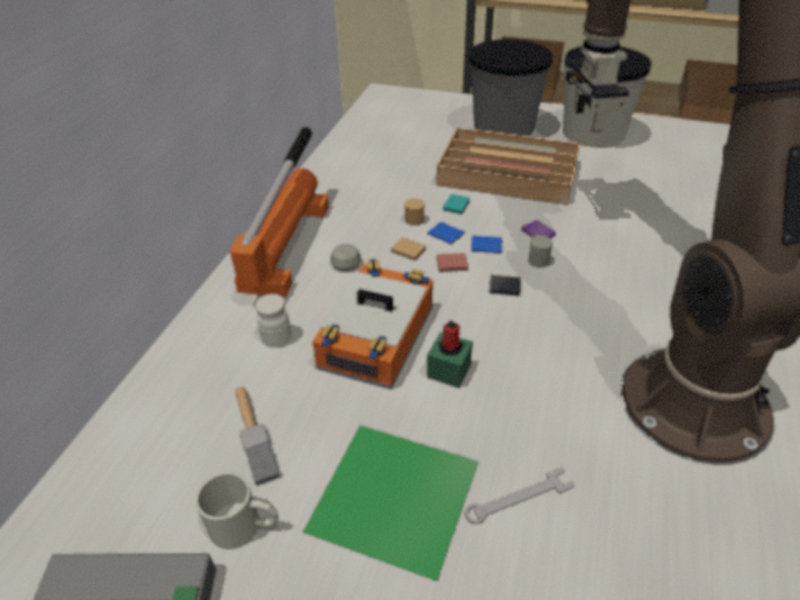

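The top view (shown at 800x600) shows:
- **Case** around (392,268), with the handle running vertically in the image.
- **Cams:** the two left ones, (338,242) and (335,288), lie along the case's y, so they are locked. The upper right one (443,245) is partly turned. The lower right one (442,292) looks open.
- **Slabs:** tan (527,259), pink (518,311), black (498,373). The turquoise (630,287) and purple (606,392) ones are decoys.
- **Sheets:** (571,290) and (564,339).
- **Driver and stand:** (367,348).

Next I'll measure these.

```bash
cat > h.py <<'E'
import numpy as np, cv2
from cell import arm, eyes
from scipy.spatial.transform import Rotation as Rn
CAL={n:eyes.get_calibration(n) for n in("top","side")}
def snap(n):
    im,d=eyes.get_image(n); return im,d
def rays(n,uv):
    c=CAL[n];K=c["intrinsics"]
    uv=np.atleast_2d(np.asarray(uv,float)).reshape(-1,1,2)
    p=cv2.undistortPoints(uv,K,np.array([c["k1"],0,0,0,0.])).reshape(-1,2)
    d=np.c_[p,np.ones(len(p))]@c["R"]; o=-c["R"].T@c["t"]
    return o,d
def plane(n,uv,z):
    o,d=rays(n,uv); return o+d*((z-o[2])/d[:,2])[:,None]
def proj(n,X):
    c=CAL[n]; X=np.atleast_2d(np.asarray(X,float))
    p,_=cv2.projectPoints(X,cv2.Rodrigues(c["R"])[0],c["t"],c["intrinsics"],np.array([c["k1"],0,0,0,0.])); return p.reshape(-1,2)
def save(name,im,crop=None,scale=1):
    if crop: x0,y0,x1,y1=crop; im=im[y0:y1,x0:x1]
    im=cv2.resize(im,None,fx=scale,fy=scale,interpolation=cv2.INTER_CUBIC)
    cv2.imwrite(f"pics/{name}.png",im[:,:,::-1])
def depthz(n,d):
    c=CAL[n]; h,w=d.shape
    u,v=np.meshgrid(np.arange(w),np.arange(h))
    o,r=rays(n,np.c_[u.ravel(),v.ravel()])
    return (o+r*d.reshape(-1,1)).reshape(h,w,3)
def blobs(im,lo,hi,n,z,amin=40,roi=None):
    hsv=cv2.cvtColor(im,cv2.COLOR_RGB2HSV)
    m=cv2.inRange(hsv,np.array(lo),np.array(hi))
    if roi: 
        k=np.zeros_like(m);x0,y0,x1,y1=roi;k[y0:y1,x0:x1]=1;m=m*k
    out=[]
    for c in cv2.findContours(m,cv2.RETR_EXTERNAL,cv2.CHAIN_APPROX_NONE)[0]:
        if cv2.contourArea(c)<amin: continue
        W=plane(n,c.reshape(-1,2),z)[:,:2]
        mk=np.zeros_like(m); cv2.drawContours(mk,[c],-1,255,-1)
        ys,xs=np.nonzero(mk); Wp=plane(n,np.c_[xs,ys],z)[:,:2]
        r=cv2.minAreaRect((W*1000).astype(np.float32))
        out.append(dict(px=(xs.mean().round(1),ys.mean().round(1)),c=Wp.mean(0).round(4),rect=np.round(r[0],1),size=np.round(r[1],1),ang=round(r[2],1)))
    return out
E
python3 - <<'E'
from h import *
z=np.load("pics/top0.npz");im=z["im"]
hsv=cv2.cvtColor(im,cv2.COLOR_RGB2HSV)
def at(u,v): return hsv[int(v*.64),int(u*.64)]
for k,p in dict(tan=(527,259),pink=(518,311),black=(498,373),s1=(571,290),s2=(564,339),red=(367,348),mat=(237,342),case=(340,265),panel=(415,268),bench=(560,240)).items(): print(k,at(*p))
save("case0",im,(200,135,300,245),6)
save("dep0",np.dstack([z["d"]]*3)*0,(0,0,1,1),1)
P=depthz("top",z["d"])
for k,p in dict(tan=(527,259),pink=(518,311),black=(498,373),s1=(571,290),mat=(237,342),case=(340,265),panel=(415,268),bench=(560,240)).items(): print(k,P[int(p[1]*.64),int(p[0]*.64)].round(4))
E
```

```text
tan [ 19 139 134]
pink [  6 126 125]
black [105  12  41]
s1 [107 227 128]
s2 [107 219 129]
red [ 2 91 45]
mat [ 67 177 115]
case [ 20 253 135]
panel [ 78   9 137]
bench [ 30  19 133]
tan [ 0.6088 -0.2794  0.013 ]
pink [ 0.5005 -0.2566  0.0121]
black [ 0.3784 -0.2112  0.0133]
s1 [ 0.5434 -0.3679  0.0062]
mat [0.4512 0.3203 0.0032]
case [0.5957 0.0979 0.0729]
panel [ 0.5857 -0.0477  0.0796]
bench [ 6.483e-01 -3.516e-01  2.000e-04][ WARN:0@0.565] global loadsave.cpp:1063 imwrite_ Unsupported depth image for selected encoder is fallbacked to CV_8U.
```

View pics/case0.png

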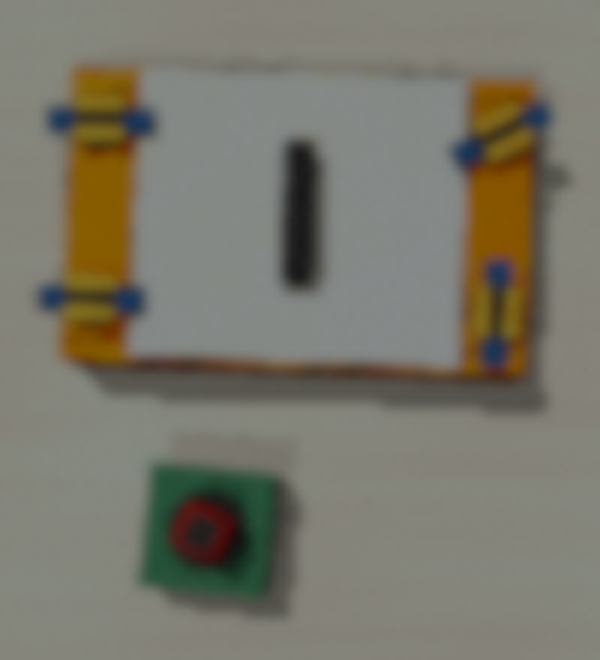

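Run:
```python
from h import *
T=np.load("pics/top0.npz");S=np.load("pics/side0.npz")
im=T["im"]
def show(l,bl):
    print(l)
    for b in bl: print("  ",b["px"],b["c"],b["rect"],b["size"],b["ang"])
for n,I in(("top",im),("side",S["im"])):
    print("==",n)
    show("blue sheets",blobs(I,(100,150,50),(115,255,255),n,.008,60))
    show("tan",blobs(I,(12,90,60),(24,200,255),n,.014,100))
    show("pink",blobs(I,(0,80,60),(9,180,255),n,.014,100))
    show("black",blobs(I,(0,0,0),(180,90,60),n,.014,100,(300,215,345,260) if n=="top" else (300,165,345,195)))
    show("mat",blobs(I,(55,120,60),(75,255,255),n,.003,1000))
    show("panel white",blobs(I,(0,0,110),(180,30,255),n,.079,500,(213,140,285,200)) if n=="top" else [])
    show("cam blue",blobs(I,(100,130,30),(125,255,255),n,.085,4,(195,140,300,205) if n=="top" else (200,160,280,230)))
    show("brass",blobs(I,(21,110,120),(32,255,255),n,.094,4,(195,140,300,205) if n=="top" else (200,160,280,230)))
    show("stand",blobs(I,(65,60,40),(90,255,255),n,.062,60))
P=depthz("top",T["d"])
print("handle top",)
sub=P[140:200,205:295]; m=(sub[...,2]>.094)&(sub[...,2]<.13)
print(np.c_[sub[m]].round(3)[:60:2])
```

```text
== top
blue sheets
   (np.float64(360.7), np.float64(216.8)) [ 0.4425 -0.3494] [ 442.4 -349.3] [63.4 49.6] 10.8
   (np.float64(364.7), np.float64(185.3)) [ 0.5424 -0.3665] [ 542.5 -366.6] [49.1 63.6] 69.4
tan
   (np.float64(279.6), np.float64(186.0)) [ 0.5452 -0.0944] [553.  -94.8] [ 56.5 112.5] 66.7
   (np.float64(466.4), np.float64(211.6)) [ 0.4527 -0.6816] [ 449.3 -693.3] [354.5 254.5] 0.0
   (np.float64(337.1), np.float64(165.5)) [ 0.6072 -0.2795] [ 607.  -279.5] [47.8 62.7] 74.5
   (np.float64(377.4), np.float64(156.6)) [ 0.6329 -0.4092] [ 633.6 -409.6] [48.7 50.8] 51.1
   (np.float64(284.4), np.float64(162.5)) [ 0.6203 -0.1116] [ 587.4 -111.2] [161.6  33.7] 2.8
   (np.float64(216.1), np.float64(167.9)) [0.6076 0.1075] [599.5 107.8] [ 38.4 158.5] 89.3
   (np.float64(175.0), np.float64(127.3)) [0.743  0.2398] [742.7 240.1] [17.9 90.4] 39.3
pink
   (np.float64(331.7), np.float64(198.9)) [ 0.5006 -0.2584] [ 500.4 -258.4] [61.5 47.7] 20.6
   (np.float64(462.3), np.float64(212.3)) [ 0.4505 -0.6683] [ 450.4 -668.5] [ 32.6 223.9] 89.9
black
   (np.float64(318.6), np.float64(238.7)) [ 0
[... 2845 characters left out ...]
96]
 [ 0.647  0.098  0.095]
 [ 0.647  0.086  0.094]
 [ 0.644  0.104  0.094]
 [ 0.644  0.089  0.095]
 [ 0.639 -0.105  0.097]
 [ 0.641  0.104  0.094]
 [ 0.636 -0.105  0.095]
 [ 0.634 -0.096  0.094]
 [ 0.635  0.092  0.094]
 [ 0.63  -0.09   0.098]
 [ 0.632  0.104  0.096]
 [ 0.632  0.095  0.095]
 [ 0.628 -0.09   0.094]
 [ 0.627 -0.111  0.095]
 [ 0.629  0.104  0.095]
 [ 0.629  0.092  0.095]
 [ 0.625 -0.105  0.094]
 [ 0.624 -0.111  0.097]
 [ 0.626  0.089  0.094]
 [ 0.622  0.002  0.108]
 [ 0.622 -0.004  0.108]
 [ 0.621 -0.099  0.097]
 [ 0.621 -0.111  0.095]
 [ 0.619  0.005  0.108]
 [ 0.618 -0.001  0.109]
 [ 0.619 -0.007  0.106]
 [ 0.618 -0.099  0.097]
 [ 0.616  0.005  0.107]
 [ 0.616 -0.001  0.106]]
```

Run:
```python
from h import *
T=np.load("pics/top0.npz");S=np.load("pics/side0.npz")
a=cv2.resize(T["im"][208:238,220:250],None,fx=13,fy=13,interpolation=cv2.INTER_NEAREST)
b=cv2.resize(S["im"][200:240,268:308],(390,390),interpolation=cv2.INTER_NEAREST)
o=np.clip(np.hstack([a,b]).astype(float)*2,0,255).astype(np.uint8); save("drv0",o)
P=depthz("top",T["d"])
sub=P[208:238,220:250];m=sub[...,2]>.105
print(sub[m].round(4)); print(sub[m].mean(0))
print((sub[::2,::2,2]*1000).round(0).astype(int))
# brass by depth
for nm,(x0,y0,x1,y1) in dict(UL=(205,140,228,160),LL=(205,175,228,196),UR=(268,140,298,166),LR=(268,170,298,202)).items():
    s=P[y0:y1,x0:x1]; m=(s[...,2]>.089)&(s[...,2]<.1); q=s[m]; r=cv2.minAreaRect((q[:,:2]*1000).astype(np.float32))
    print(nm,len(q),q.mean(0).round(4),r)
s=P[150:190,235:265]; m=s[...,2]>.1; q=s[m]; print("handle",len(q),q.mean(0),cv2.minAreaRect((q[:,:2]*1000).astype(np.float32)))
```

```text
[[ 0.4465 -0.0266  1.1545]
 [ 0.4465 -0.0266  1.1545]
 [ 0.4465 -0.0266  1.1545]
 [ 0.4436  0.0571  0.1135]
 [ 0.4435  0.054   0.1168]
 [ 0.4435  0.051   0.1184]
 [ 0.4434  0.0483  0.1153]
 [ 0.4407  0.0539  0.1188]
 [ 0.4406  0.051   0.1192]
 [ 0.4406  0.0484  0.1149]
 [ 0.4405  0.0453  0.1183]
 [ 0.4404  0.0427  0.1136]
 [ 0.4404  0.0401  0.109 ]
 [ 0.4378  0.0574  0.1118]
 [ 0.4378  0.054   0.1183]
 [ 0.4377  0.0512  0.1167]
 [ 0.4377  0.0484  0.1161]
 [ 0.4377  0.0453  0.119 ]
 [ 0.4376  0.0423  0.1199]
 [ 0.4375  0.0397  0.1167]
 [ 0.4375  0.0369  0.1145]
 [ 0.435   0.057   0.1172]
 [ 0.435   0.0539  0.1195]
 [ 0.4349  0.0511  0.1183]
 [ 0.4349  0.0481  0.1201]
 [ 0.4348  0.0455  0.1158]
 [ 0.4348  0.0423  0.1207]
 [ 0.4346  0.0398  0.1159]
 [ 0.4346  0.0368  0.1164]
 [ 0.4321  0.0602  0.1131]
 [ 0.4321  0.0572  0.1151]
 [ 0.4321  0.0541  0.1171]
 [ 0.432   0.0512  0.1182]
 [ 0.432   0.0482  0.1199]
 [ 0.4319  0.0455  0.117 ]
 [ 0.4319  0.0423  0.1215]
 [ 0.4317  0.0399  0.1142]
 [ 0.4317  0.0372  0.1116]
 [ 0.4293  0.06    0.1166]
 [ 0.4292  0.0571  0.117 ]
 [ 0.4292  0.0543  0
[... 1826 characters left out ...]
-4
    -1]]
UL 67 [0.6374 0.0969 0.093 ] ((638.1427612304688, 95.43360137939453), (41.92981719970703, 24.019548416137695), 86.4104232788086)
LL 63 [0.5489 0.1008 0.093 ] ((548.1880493164062, 97.80610656738281), (32.639278411865234, 24.228979110717773), 89.30059814453125)
UR 59 [ 0.6267 -0.1017  0.0937] ((626.0382080078125, -100.52279663085938), (26.114500045776367, 36.63413619995117), 7.223171710968018)
LR 61 [ 0.5379 -0.0958  0.0928] ((537.01318359375, -96.59587097167969), (23.550243377685547, 50.96006774902344), 86.39924621582031)
handle 136 [ 5.82278559e-01 -1.70060035e-04  1.38800963e-01] ((533.6246337890625, -5.180095672607422), (177.8743438720703, 22.97097396850586), 6.458165645599365)
```

View pics/drv0.png

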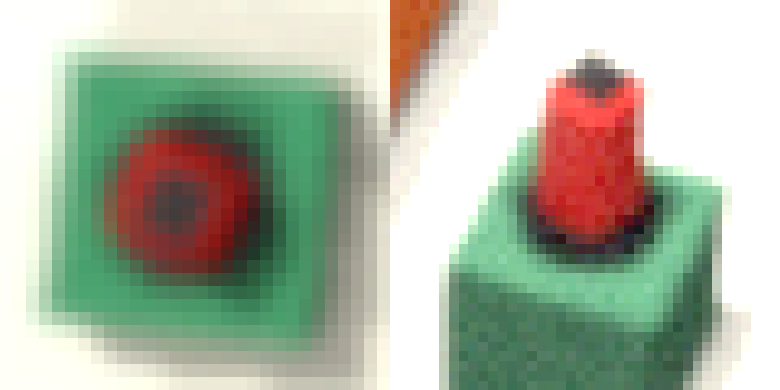

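Run:
```python
from h import *
T=np.load("pics/top0.npz");S=np.load("pics/side0.npz")
s=arm.observe(); R=Rn.from_rotvec(s["ee_rot"]).as_matrix(); print("tool x",R[:,0].round(3),"y",R[:,1].round(3),"yaw",np.degrees(np.arctan2(R[1,0],R[0,0])))
# subpixel: upsample x8
def up(I,roi,k=8):
    x0,y0,x1,y1=roi
    return cv2.resize(I[y0:y1,x0:x1],None,fx=k,fy=k,interpolation=cv2.INTER_CUBIC)
def regs(n,I,roi,f,z,amin,k=8):
    U=up(I,roi,k).astype(int); m=f(U).astype(np.uint8)*255
    out=[]
    for c in cv2.findContours(m,cv2.RETR_EXTERNAL,cv2.CHAIN_APPROX_NONE)[0]:
        if cv2.contourArea(c)<amin*k*k: continue
        mk=np.zeros_like(m); cv2.drawContours(mk,[c],-1,255,-1); ys,xs=np.nonzero(mk)
        t=lambda p:(p+.5)/k-.5+np.array(roi[:2])
        W=plane(n,t(np.c_[xs,ys]),z)[:,:2]; C=plane(n,t(c.reshape(-1,2)),z)[:,:2]
        r=cv2.minAreaRect((C*1000).astype(np.float32))
        out.append((W.mean(0).round(4),np.round(r[0],1),np.round(r[1],1),round(r[2],1)))
    return out
blue=lambda U:(U[...,2]>U[...,0]+35)&(U[...,2]>U[...,1]+20)
red=lambda U:(U[...,0]>U[...,1]+22)&(U[...,0]>U[...,2]+22)
for n,I,roi in(("top",T["im"],(200,140,300,205)),("side",S["im"],(195,160,285,235))):
    print(n); 
    for r in regs(n,I,roi,blue,.083,1.5): print(r)
print("red top"); print(regs("top",T["im"],(220,208,250,238),red,.115,8))
white=lambda U:(U.max(-1)-U.min(-1)<28)&(U.mean(-1)>105)
dark=lambda U:(U.max(-1)<80)
print("handle");print(regs("top",T["im"],(240,150,262,190),dark,.109,20))
# image of panel edges
orange=lambda U:(U[...,0]>U[...,2]+60)
print("orange");print(regs("top",T["im"],(200,140,300,205),orange,.074,50))
```

```text
tool x [ 0.437 -0.9   -0.001] y [-0.9   -0.437  0.   ] yaw -64.11444256071951
top
(array([ 0.5176, -0.0967]), array([517.6, -96.6]), array([6.3, 8.6]), 88.5)
(array([0.5468, 0.0847]), array([546.8,  84.8]), array([10.2,  7.9]), 88.8)
(array([0.5494, 0.1238]), array([549.3, 123.5]), array([7.9, 7.5]), 88.8)
(array([ 0.5561, -0.1   ]), array([ 555.8, -100. ]), array([5.2, 7.2]), 88.6)
(array([ 0.6184, -0.0858]), array([618.3, -85.8]), array([7.6, 9.8]), 32.7)
(array([0.6368, 0.0787]), array([636.8,  79. ]), array([9.9, 7.6]), 88.7)
(array([0.6391, 0.1184]), array([639.3, 118.5]), array([7.3, 8. ]), 43.9)
(array([ 0.6352, -0.1219]), array([ 635.1, -121.8]), array([6.8, 7.9]), 17.4)
side
(array([0.549 , 0.1182]), array([548.9, 118.2]), array([14.9, 10.6]), 81.3)
(array([0.6387, 0.1128]), array([638.3, 112.9]), array([15. , 10.5]), 86.1)
(array([ 0.5188, -0.1005]), array([ 518.9, -100.7]), array([10.1, 10.3]), 6.2)
(array([ 0.6198, -0.0919]), array([620. , -91.5]), array([11.6, 14.8]), 18.8)
red top
[(array([0.4318, 0.047 ]), array([431.8,  47.2]), array([29.7, 28.4]), 62.5)]
handle
[(array([ 0.584 , -0.0025]), array([584.7,  -2.7]), array([17.5, 72. ]), 88.0)]
orange
[(array([0.5308, 0.1043]), array([531.8, 103. ]), array([34.2, 30.9]), 86.6), (array([ 0.5712, -0.1015]), array([ 567.9, -101. ]), array([ 32.8, 125.7]), 85.8), (array([0.5947, 0.1006]), array([595.3, 100.4]), array([32.7, 86.4]), 86.7), (array([ 0.6441, -0.1023]), array([ 642. , -104.7]), array([31.2, 26.9]), 88.7), (array([0.6557, 0.0973]), array([655.1,  97.1]), array([31.7, 22. ]), 88.7)]
```

Run:
```python
from h import *
T=np.load("pics/top0.npz");S=np.load("pics/side0.npz")
ims=[];ds=[]
for i in range(6):
    im,d=eyes.get_image("top"); ims.append(im.astype(float)); ds.append(d)
im=np.mean(ims,0)
d=np.median(ds,0).astype(np.float32)
P=depthz("top",d); sub=P[208:238,220:250]; m=(sub[...,2]>.100)&(sub[...,2]<.2); q=sub[m]
print(len(q),q.mean(0),cv2.minAreaRect((q[:,:2]*1000).astype(np.float32)))
a=cv2.resize(im[213:233,224:244],(400,400),interpolation=cv2.INTER_CUBIC)
b=cv2.resize(S["im"][202:232,274:304].astype(float),(400,400),interpolation=cv2.INTER_CUBIC)
save("drv1",np.clip(np.hstack([a*2.5,b*1.6]),0,255).astype(np.uint8))
```

```text
60 [0.43247399 0.0483476  0.11659848] ((432.86883544921875, 49.38743591308594), (23.049903869628906, 21.760272979736328), 64.05286407470703)
```

View pics/drv1.png

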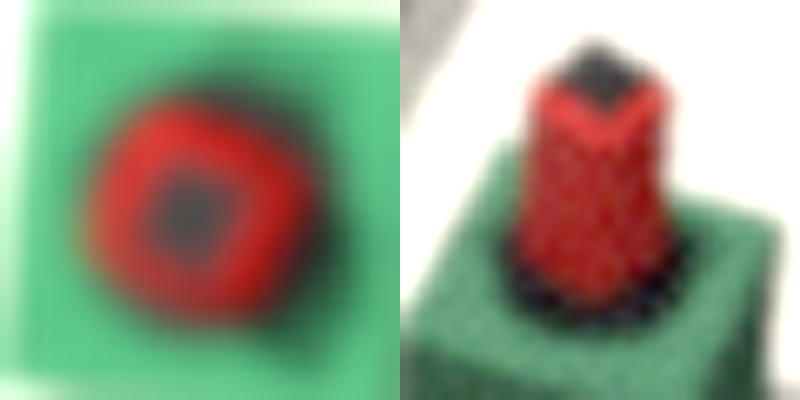

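The driver stands at about (0.4325, 0.048). Its flats are at yaw about -26° mod 90°: in crop 1 the dark top square is at about (195,210) and rotated. The case centre is (0.5875, 0.000), yaw -3.5°. The cams are LL (0.548, 0.104) locked, UL (0.638, 0.0985) locked, UR (0.627, -0.104) about 28° open, and LR (0.537, -0.098) open to within 1.5°. Next I'll grasp the driver.

```bash
cat >> h.py <<'E'
def tool(s=None):
    s=s or arm.observe(); R=Rn.from_rotvec(s["ee_rot"]).as_matrix()
    return np.array(s["position"]),R,np.degrees(np.arctan2(R[1,0],R[0,0]))
def go(x,y,z,yaw,frm=None):
    """shift+turn shares from (frm=(p,yaw) or measured) to tool-down pose"""
    s=arm.observe(); p,R,w=tool(s)
    if frm: 
        p=np.array(frm[:3]);w=frm[3];a=np.radians(w);R=np.array([[np.cos(a),np.sin(a),0],[np.sin(a),-np.cos(a),0],[0,0,-1.]])
    a=np.radians(yaw); Rt=np.array([[np.cos(a),np.sin(a),0],[np.sin(a),-np.cos(a),0],[0,0,-1.]])
    sh=R.T@(np.array([x,y,z])-p)/.5; tr=Rn.from_matrix(R.T@Rt).as_rotvec(degrees=True)/60
    L=np.linalg.norm(sh*.5)*1000
    print("pos",p.round(4),"yaw",round(w,1),"t",round(s["clock"],2),"w",round(s["width"],3),"F",s["force"].round(1),"j7",round(s["joints"][6],2))
    print("  shift",sh.round(4),"turn",tr.round(4),"rows>=",round(max(L/50,np.linalg.norm(tr)*60/8.59),1))
E
python3 -c "
from h import *
go(.4325,.048,.20,-4)
go(.4325,.048,.20,64)
go(.4325,.048,.15,64)"
```

```text
pos [ 0.2728 -0.5623  0.2346] yaw -64.1 t 0.4 w 1.0 F [ 0.1 -0.   1.1] j7 -0.08
  shift [-0.9587 -0.8202  0.0694] turn [-1.000e-04  2.000e-04 -1.002e+00] rows>= 12.6
pos [ 0.2728 -0.5623  0.2346] yaw -64.1 t 0.4 w 1.0 F [ 0.1 -0.   1.1] j7 -0.08
  shift [-0.9587 -0.8202  0.0694] turn [-2.0000e-04  2.0000e-04 -2.1354e+00] rows>= 14.9
pos [ 0.2728 -0.5623  0.2346] yaw -64.1 t 0.4 w 1.0 F [ 0.1 -0.   1.1] j7 -0.08
  shift [-0.9587 -0.8202  0.1694] turn [-2.0000e-04  2.0000e-04 -2.1354e+00] rows>= 14.9
```

play_rows --rows '[[[-0.9587,-0.8202,0.0694],[0,0,-1],0.2],[[-0.9587,-0.8202,0.0694],[0,0,-1],0.2],[[-0.9587,-0.8202,0.0694],[0,0,-1],0.2],[[-0.9587,-0.8202,0.0694],[0,0,-1],0.2],[[-0.9587,-0.8202,0.0694],[0,0,-1],0.2],[[-0.9587,-0.8202,0.0694],[0,0,-1],0.2],[[-0.9587,-0.8202,0.0694],[0,0,-1],0.2],[[-0.9587,-0.8202,0.0694],[0,0,-1],0.2],[[-0.9587,-0.8202,0.0694],[0,0,-1],0.2],[[-0.9587,-0.8202,0.0694],[0,0,-1],0.2]]' --newtons 40

```text
clock: 1.4
position: [0.3995, -0.0776, 0.2076]
ee_rot: [3.139, -0.114, 0.002]
force: [0.9, -0.7, -0.7]
width: 0.599
```

```bash
python3 -c "
from h import *
go(.4325,.048,.16,54)"
```

```text
pos [ 0.3995 -0.0776  0.2076] yaw -4.1 t 1.4 w 0.599 F [ 0.9 -0.7 -0.7] j7 -0.1
  shift [ 0.0475 -0.2553  0.0951] turn [ 1.000e-03 -8.000e-04 -9.692e-01] rows>= 6.8
```

play_rows --rows '[[[0.0475,-0.2553,0.095],[0,0,-1],0.2],[[0.0475,-0.2553,0.095],[0,0,-1],0.2],[[0.0475,-0.2553,0.095],[0,0,-1],0.2],[[0.0475,-0.2553,0.095],[0,0,-1],0.2],[[0.0475,-0.2553,0.095],[0,0,-1],0.2],[[0.0475,-0.2553,0.095],[0,0,-1],0.2],[[0.0475,-0.2553,0.095],[0,0,-1],0.2],[[0.0475,-0.2553,0.095],[0,0,-1],0.2]]'

```text
clock: 2.2
position: [0.4322, 0.0462, 0.1598]
ee_rot: [-2.774, -1.475, -0.0]
force: [-0.6, -0.1, -0.6]
width: 0.6
```

```bash
python3 -c "
from h import *
go(.4325,.048,.140,64)"
```

```text
pos [0.4322 0.0462 0.1598] yaw 56.0 t 2.2 w 0.6 F [-0.6 -0.1 -0.6] j7 0.46
  shift [ 0.0033 -0.0015  0.0396] turn [-1.000e-04 -1.000e-04 -1.333e-01] rows>= 0.9
```

play_rows --rows '[[[0.0033,-0.0015,0.0396],[0,0,-0.133],0.2],[[0.0033,-0.0015,0.0396],[0,0,-0.133],0.2],[[0.0033,-0.0015,0.0396],[0,0,-0.133],0.2]]'

```text
clock: 2.5
position: [0.4322, 0.0481, 0.14]
ee_rot: [-2.671, -1.653, 0.001]
force: [-0.1, -0.1, -0.1]
width: 0.598
```

```bash
python3 -c "
from h import *
go(.4325,.048,.083,64)
a,d=snap('top');b,d=snap('side')
import numpy as np
x=cv2.resize(a[195:245,205:255],(400,400),interpolation=cv2.INTER_CUBIC);y=cv2.resize(b[185:245,258:318],(400,400),interpolation=cv2.INTER_CUBIC)
save('g1',np.clip(np.hstack([x,y])*1.7,0,255).astype(np.uint8))"
```

```text
pos [0.4322 0.0481 0.14  ] yaw 63.5 t 2.5 w 0.598 F [-0.1 -0.1 -0.1] j7 0.54
  shift [0.0003 0.0008 0.1141] turn [-0.0009  0.0003 -0.0079] rows>= 1.1
```

View pics/g1.png

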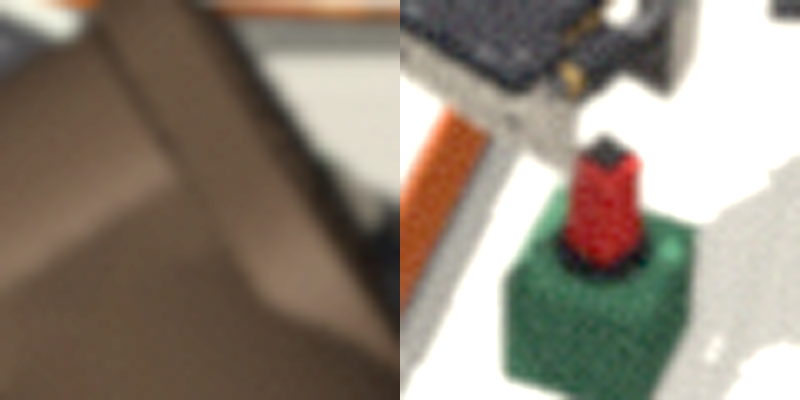

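play_rows --rows '[[[0,0,0.06],[0,0,0],0.2],[[0,0,0.114],[0,0,0],0.2],[[0,0,0.114],[0,0,0],0.2]]'

```text
clock: 2.9
position: [0.4309, 0.0475, 0.0814]
ee_rot: [-2.667, -1.658, 0.006]
force: [-0.2, 1.1, -0.6]
width: 0.595
```

```bash
python3 -c "
from h import *
go(.4325,.048,.083,64)
b,d=snap('side')
save('g2',np.clip(b[175:250,250:325]*1.6,0,255).astype(np.uint8),None,7)"
```

```text
pos [0.4309 0.0475 0.0814] yaw 63.7 t 2.9 w 0.595 F [-0.2  1.1 -0.6] j7 0.44
  shift [ 0.0022  0.0025 -0.0033] turn [-0.0029  0.0022 -0.0046] rows>= 0.0
```

View pics/g2.png

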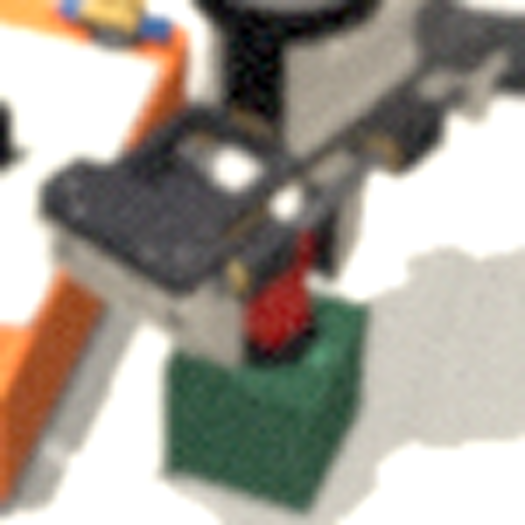

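The side view shows the handle between the two fingers, at about (280,310) in the crop. I'll close on it.

play_rows --rows '[[[0,0,0],[0,0,0],-0.3],[[0,0,0],[0,0,0],-1],[[0,0,0],[0,0,0],-1],[[0,0,0],[0,0,0],-1],[[0,0,0],[0,0,0],-1],[[0,0,0],[0,0,0],-1]]' --newtons 50

```text
clock: 3.55
position: [0.4328, 0.048, 0.0835]
ee_rot: [2.666, 1.661, 0.001]
force: [-1.0, -1.0, 7.3]
width: 0.262
```

```bash
python3 -c "
from h import *
go(.4325,.048,.083,64)"
```

```text
pos [0.4328 0.048  0.0835] yaw 63.8 t 3.55 w 0.262 F [-1.  -1.   7.3] j7 0.44
  shift [-0.0002 -0.0005  0.0009] turn [ 0.0008 -0.     -0.0025] rows>= 0.0
```

play_rows --rows '[[[0,0,-0.08],[0,0,0],-1],[[0,0,-0.18],[0,0,0],-1],[[0,0,-0.28],[0,0,0],-1],[[0,0,-0.34],[0,0,0],-1],[[0,0,-0.34],[0,0,0.85],-1],[[0,0,-0.34],[0,0,0.85],-1],[[0,0,-0.34],[0,0,0.85],-1],[[0,0,-0.34],[0,0,0.85],-1],[[0,0,-0.34],[0,0,0.85],-1],[[0,0,-0.34],[0,0,0.85],-1]]'

```text
clock: 4.55
position: [0.4321, 0.048, 0.2528]
ee_rot: [3.123, 0.342, -0.001]
force: [0.5, 0.1, -1.2]
width: 0.26
```

```bash
python3 -c "
from h import *
go(.4325,.048,.25,12)
p,R,w=tool()
b,d=snap('side')
uv=proj('side',p+[0,0,-.07])[0].astype(int);print(uv)
save('g3',np.clip(b[uv[1]-40:uv[1]+40,uv[0]-40:uv[0]+40]*1.6,0,255).astype(np.uint8),None,7)"
```

```text
pos [0.4321 0.048  0.2528] yaw 12.5 t 4.55 w 0.26 F [ 0.5  0.1 -1.2] j7 -0.15
  shift [0.0008 0.0003 0.0056] turn [0.     0.0005 0.0086] rows>= 0.1
[289 189]
```

View pics/g3.png

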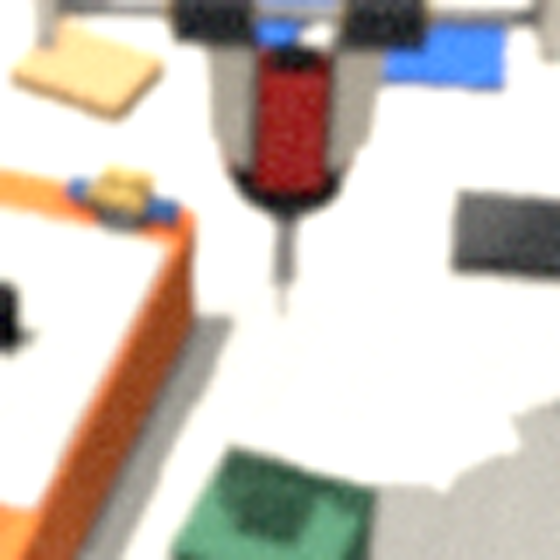

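The blade shows as a thin line at crop (282,300), so it is edge-on to the side camera. It therefore lies along the tool's y, and its thickness lies along the jaws. Next I'll hover over the LL cam.

```bash
python3 -c "
from h import *
p,R,w=tool();print(proj('side',p+[0,0,-.0785]))
go(.548,.1043,.22,-3.5)"
```

```text
[[288.88342763 192.03020533]]
pos [0.4321 0.0481 0.2529] yaw 12.0 t 4.6 w 0.261 F [-0.1  0.1 -0.2] j7 -0.15
  shift [ 0.2502 -0.0617  0.0656] turn [0.     0.0004 0.2588] rows>= 2.7
```

play_rows --rows '[[[0.2502,-0.0617,0.0656],[0,0,0.2588],-1],[[0.2502,-0.0617,0.0656],[0,0,0.2588],-1],[[0.2502,-0.0617,0.0656],[0,0,0.2588],-1],[[0.2502,-0.0617,0.0656],[0,0,0.2588],-1],[[0.2502,-0.0617,0.12],[0,0,0.2588],-1],[[0.2502,-0.0617,0.12],[0,0,0.2588],-1]]'

```text
clock: 5.2
position: [0.5453, 0.105, 0.1901]
ee_rot: [3.139, -0.069, -0.009]
force: [-1.7, 0.5, -1.2]
width: 0.263
```

```bash
python3 -c "
from h import *
go(.548,.1043,.19,-3.5)
p,R,w=tool()
b,d=snap('side')
t=proj('side',p+[0,0,-.0785])[0];print(t)
uv=t.astype(int)
x0,y0=uv-25
print(x0,y0)
c=proj('side',[[.548,.1043,.094]])[0];print('head',c)
save('g4',np.clip(b[y0:y0+50,x0:x0+50]*1.6,0,255).astype(np.uint8),None,11)
a,d=snap('top');t=proj('top',[.548,.104,.094])[0].astype(int)
save('g4t',a[t[1]-40:t[1]+40,t[0]-40:t[0]+40],None,7)"
```

```text
pos [0.5453 0.105  0.1901] yaw -2.5 t 5.2 w 0.263 F [-1.7  0.5 -1.2] j7 -0.6
  shift [0.0054 0.0012 0.0002] turn [0.0017 0.0053 0.0164] rows>= 0.1
[241.40875444 215.53804727]
216 190
head [240.80824505 219.82478437]
```

View pics/g4.png

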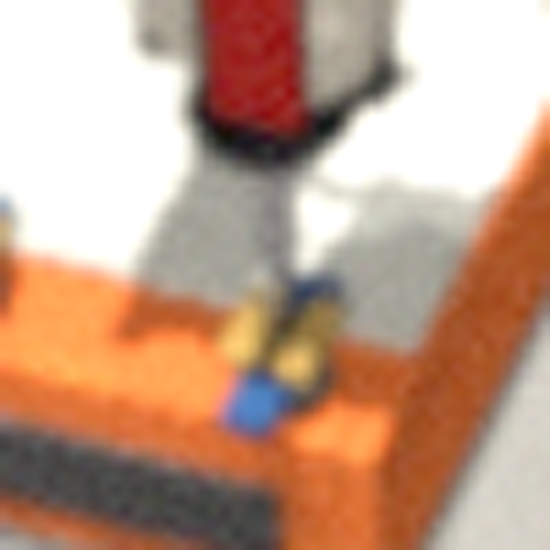

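View pics/g4t.png

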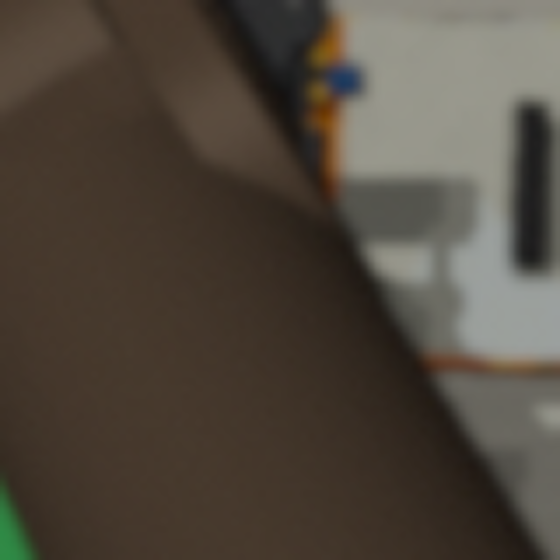

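play_rows --rows '[[[0,0,0],[0,0,0],-1],[[0,0,0],[0,0,0],-1]]'

```text
clock: 5.5
position: [0.5479, 0.106, 0.1942]
ee_rot: [-3.141, 0.073, -0.003]
force: [-0.1, 0.7, -1.5]
width: 0.259
```

```bash
python3 -c "
from h import *
go(.548,.1043,.17,-3.5)
b=np.mean([snap('side')[0].astype(float) for _ in range(4)],0)
p,R,w=tool()
t=proj('side',p+[0,0,-.0785])[0];print(t)
save('g5',np.clip(b[200:240,221:261]*1.6,0,255).astype(np.uint8),None,14)"
```

```text
pos [0.5479 0.106  0.1942] yaw -2.7 t 5.5 w 0.259 F [-0.1  0.7 -1.5] j7 -0.6
  shift [0.0003 0.0033 0.0484] turn [-0.0002 -0.0017  0.014 ] rows>= 0.5
[240.40743753 214.6860089 ]
```

View pics/g5.png

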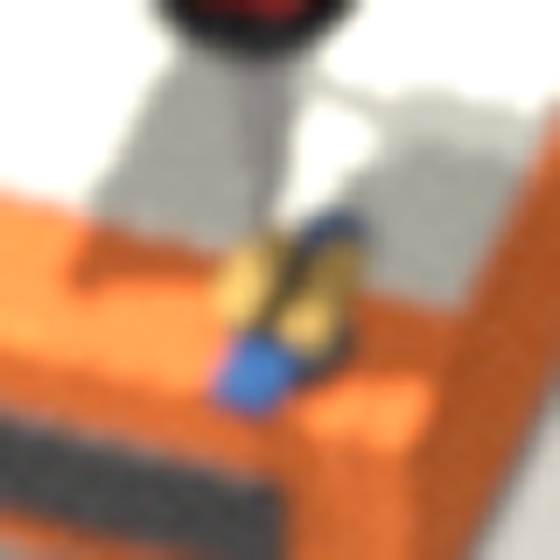

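play_rows --rows '[[[0,0.0033,0.02],[0,0,0.014],-1],[[0,0.0033,0.036],[0,0,0.014],-1],[[0,0.0033,0.044],[0,0,0.014],-1],[[0,0.0033,0.048],[0,0,0.014],-1],[[0,0.0033,0.05],[0,0,0.014],-1]]'

```text
clock: 6.2
position: [0.5473, 0.1044, 0.1675]
ee_rot: [3.14, -0.096, -0.001]
force: [0.3, 0.0, -0.1]
width: 0.256
```

```bash
python3 -c "
from h import *
go(.548,.1043,.1655,-3.5)"
```

```text
pos [0.5473 0.1044 0.1675] yaw -3.5 t 6.2 w 0.256 F [ 0.3  0.  -0.1] j7 -0.63
  shift [0.0014 0.0001 0.0041] turn [0.0001 0.0005 0.0002] rows>= 0.0
```

play_rows --rows '[[[0.0006,0,0.003],[0,0,0],-1],[[0.0006,0,0.003],[0,0,0],-1],[[0.0006,0,0.003],[0,0,-0.1],-1],[[0.0006,0,0.003],[0,0,-0.2],-1],[[0.0006,0,0.003],[0,0,-0.2],-1]]'

```text
clock: 6.7
position: [0.5479, 0.1043, 0.1666]
ee_rot: [-3.133, -0.235, -0.0]
force: [-0.7, 1.1, -0.9]
width: 0.259
```

```bash
python3 -c "
from h import *
go(.548,.1043,.1655,-3.5);print(arm.observe()['ft_torque'])
b=np.mean([snap('side')[0].astype(float) for _ in range(3)],0)
save('g6',np.clip(b[200:240,221:261]*1.6,0,255).astype(np.uint8),None,14)"
```

```text
pos [0.5479 0.1043 0.1666] yaw 8.6 t 6.7 w 0.259 F [-0.7  1.1 -0.9] j7 -0.45
  shift [0.0002 0.0001 0.0022] turn [-2.000e-04 -2.000e-04  2.013e-01] rows>= 1.4
[ 0.02162105 -0.09531297 -0.00654066]
```

View pics/g6.png

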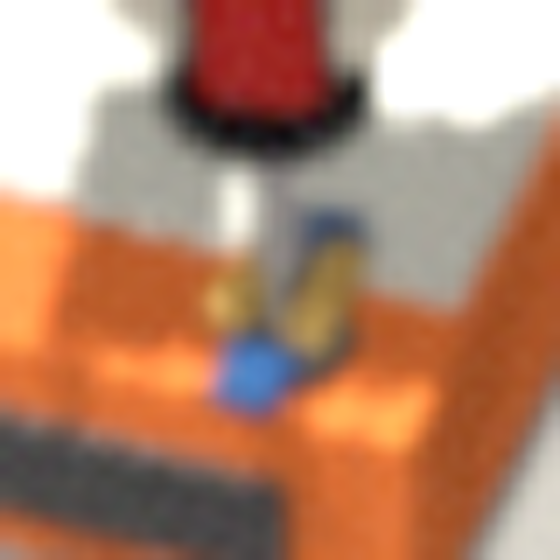

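play_rows --rows '[[[0,0,0],[0,0,-0.14],-1],[[0,0,0],[0,0,-0.28],-1],[[0,0,0],[0,0,-0.42],-1],[[0,0,0],[0,0,-0.56],-1],[[0,0,0],[0,0,-0.7],-1],[[0,0,0],[0,0,-0.84],-1],[[0,0,0],[0,0,-0.98],-1],[[0,0,0],[0,0,-1],-1],[[0,0,0],[0,0,-1],-1]]'

```text
clock: 7.75
position: [0.5473, 0.1042, 0.1663]
ee_rot: [-2.6, -1.762, 0.001]
force: [-2.5, 0.0, 0.5]
width: 0.259
```

```bash
python3 -c "
from h import *
go(.548,.1043,.166,86.5);print(arm.observe()['ft_torque'])
b=np.mean([snap('side')[0].astype(float) for _ in range(3)],0)
save('g7',np.clip(b[200:240,221:261]*1.6,0,255).astype(np.uint8),None,14)"
```

```text
pos [0.5473 0.1042 0.1663] yaw 68.2 t 7.75 w 0.259 F [-2.5  0.   0.5] j7 0.45
  shift [0.0007 0.0012 0.0006] turn [-9.000e-04  3.000e-04 -3.043e-01] rows>= 2.1
[ 0.06391493  0.60516555 -0.0076605 ]
```

View pics/g7.png

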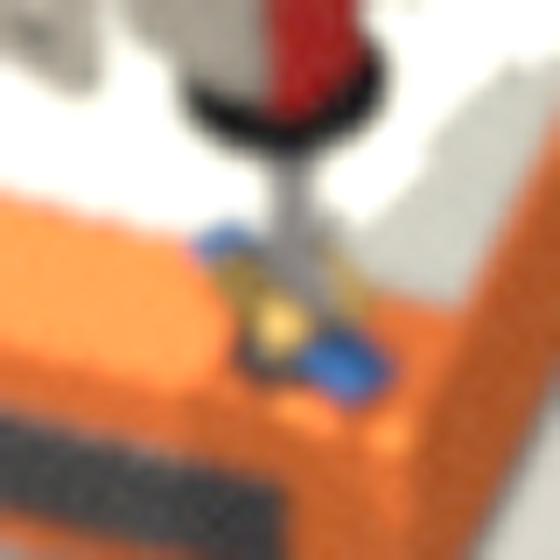

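play_rows --rows '[[[0.001,0.001,0],[0,0,-0.14],-1],[[0.001,0.001,0],[0,0,-0.28],-1],[[0.001,0.001,0],[0,0,-0.42],-1],[[0.001,0.001,0],[0,0,-0.5],-1],[[0.001,0.001,0],[0,0,-0.5],-1],[[0.001,0.001,0],[0,0,-0.5],-1]]'

```text
clock: 8.5
position: [0.5482, 0.104, 0.1661]
ee_rot: [2.056, 2.375, -0.002]
force: [-2.4, -1.5, -1.7]
width: 0.252
```

```bash
python3 -c "
from h import *
go(.548,.1043,.166,86.5);print(arm.observe()['ft_torque'])
b=np.mean([snap('side')[0].astype(float) for _ in range(3)],0)
save('g8',np.clip(b[200:240,221:261]*1.6,0,255).astype(np.uint8),None,14)"
```

```text
pos [0.5482 0.104  0.1661] yaw 98.2 t 8.5 w 0.252 F [-2.4 -1.5 -1.7] j7 0.9
  shift [ 0.0007 -0.0003  0.0002] turn [-0.0007  0.0009  0.1958] rows>= 1.4
[-0.48074499  0.52323213 -0.02304483]
```

View pics/g8.png

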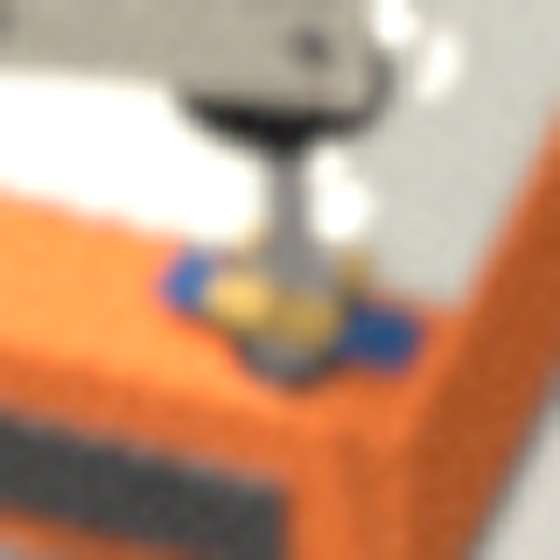

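play_rows --rows '[[[0,0,0],[0,0,-0.08],-1],[[0,0,0],[0,0,-0.16],-1],[[0,0,0],[0,0,-0.16],-1],[[0,0,0],[0,0,-0.16],-1]]'

```text
clock: 9.05
position: [0.5483, 0.1042, 0.1663]
ee_rot: [-1.849, -2.54, 0.001]
force: [-3.1, -2.2, -4.3]
width: 0.258
```

```bash
python3 -c "
from h import *
go(.548,.1043,.166,86.5);print(arm.observe()['ft_torque'])
b=np.mean([snap('side')[0].astype(float) for _ in range(3)],0)
save('g9',np.clip(b[200:240,221:261]*1.6,0,255).astype(np.uint8),None,14)"
```

```text
pos [0.5483 0.1042 0.1663] yaw 107.9 t 9.05 w 0.258 F [-3.1 -2.2 -4.3] j7 1.04
  shift [ 0.0003 -0.0006  0.0006] turn [-0.0004  0.0004  0.3563] rows>= 2.5
[-0.62138655  0.58180621 -0.45721057]
```

View pics/g9.png

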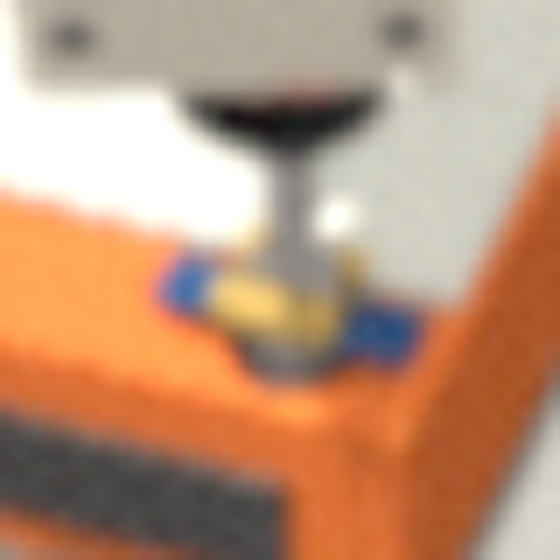

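play_rows --rows '[[[0,0,0],[0,0,0.14],-1],[[0,0,0],[0,0,0.18],-1],[[0,0,-0.03],[0,0,0.18],-1],[[0,0,-0.07],[0,0,0.18],-1],[[0,0,-0.07],[0,0,0.32],-1],[[0,0,-0.07],[0,0,0.46],-1],[[0,0,-0.07],[0,0,0.6],-1],[[0,0,-0.07],[0,0,0.74],-1],[[0,0,-0.07],[0,0,0.88],-1],[[0,0,-0.07],[0,0,1],-1]]'

```text
clock: 10.2
position: [0.5493, 0.1063, 0.2034]
ee_rot: [-2.87, -1.275, -0.006]
force: [-0.8, 0.8, -0.9]
width: 0.261
```

```bash
python3 -c "
from h import *
go(.638,.0986,.195,-3.5);print(arm.observe()['ft_torque'])"
```

```text
pos [0.5493 0.1063 0.2034] yaw 47.9 t 10.2 w 0.261 F [-0.8  0.8 -0.9] j7 0.17
  shift [0.1073 0.1419 0.0173] turn [-8.000e-04 -3.800e-03  8.569e-01] rows>= 6.0
[ 0.06335256 -0.10555733  0.01135264]
```

play_rows --rows '[[[0.1073,0.1419,0],[0,0,0.857],-1],[[0.1073,0.1419,0],[0,0,0.857],-1],[[0.1073,0.1419,0],[0,0,0.857],-1],[[0.1073,0.1419,0],[0,0,0.857],-1],[[0.1073,0.1419,0],[0,0,0.857],-1],[[0.1073,0.1419,0],[0,0,0.857],-1],[[0.1073,0.1419,0],[0,0,0.857],-1],[[0.1073,0.1419,0],[0,0,0.857],-1],[[0.1073,0.1419,0],[0,0,0.857],-1]]'

```text
clock: 11.1
position: [0.6373, 0.0976, 0.2021]
ee_rot: [-3.14, 0.084, -0.001]
force: [0.9, 0.1, -1.1]
width: 0.259
```

```bash
python3 -c "
from h import *
go(.638,.0986,.168,-3.5)
b=np.mean([snap('side')[0].astype(float) for _ in range(3)],0)
t=proj('side',[.638,.0986,.094])[0].astype(int);print(t)
save('g10',np.clip(b[t[1]-22:t[1]+18,t[0]-20:t[0]+20]*1.6,0,255).astype(np.uint8),None,14)"
```

```text
pos [0.6373 0.0976 0.2021] yaw -3.1 t 11.1 w 0.259 F [ 0.9  0.1 -1.1] j7 -0.56
  shift [ 0.0012 -0.0019  0.0681] turn [-0.0007 -0.0009  0.007 ] rows>= 0.7
[210 211]
```

View pics/g10.png

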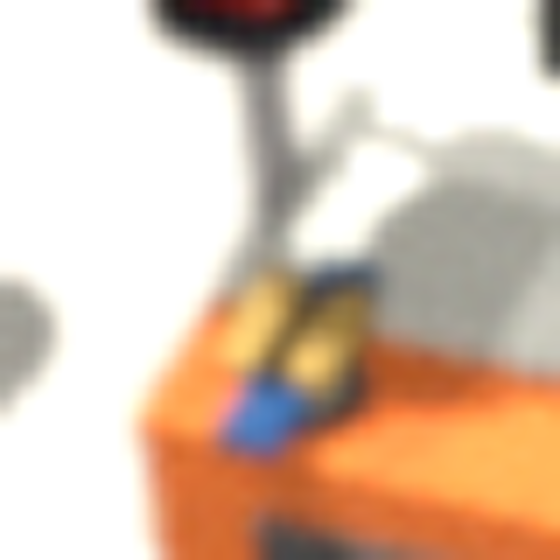

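play_rows --rows '[[[0.0012,-0.0019,0.035],[0,0,0.007],-1],[[0.0012,-0.0019,0.053],[0,0,0.007],-1],[[0.0012,-0.0019,0.062],[0,0,0.007],-1],[[0.0012,-0.0019,0.068],[0,0,0.007],-1],[[0.0012,-0.0019,0.071],[0,0,0.007],-1],[[0.0012,-0.0019,0.071],[0,0,0.007],-1]]'

```text
clock: 11.85
position: [0.6378, 0.0981, 0.1661]
ee_rot: [-3.14, 0.102, -0.0]
force: [-0.3, -0.9, -1.0]
width: 0.26
```

```bash
python3 -c "
from h import *
go(.638,.0986,.1665,-3.5);print(arm.observe()['ft_torque'])"
```

```text
pos [0.6378 0.0981 0.1661] yaw -3.7 t 11.85 w 0.26 F [-0.3 -0.9 -1. ] j7 -0.59
  shift [ 0.0004 -0.001  -0.0008] turn [-0.0001 -0.0002 -0.0039] rows>= 0.0
[-0.0510324  -0.10696792 -0.01888032]
```

In the slot with no contact force. Turning now.

play_rows --rows '[[[0,0,0],[0,0,-0.14],-1],[[0,0,0],[0,0,-0.28],-1],[[0,0,0],[0,0,-0.42],-1],[[0,0,0],[0,0,-0.56],-1],[[0,0,0],[0,0,-0.7],-1],[[0,0,0],[0,0,-0.84],-1],[[0,0,0],[0,0,-0.98],-1],[[0,0,0],[0,0,-1],-1]]'

```text
clock: 12.65
position: [0.6378, 0.0983, 0.1664]
ee_rot: [-2.768, -1.485, -0.001]
force: [-0.9, -0.2, 0.8]
width: 0.262
```

```bash
python3 -c "
from h import *
go(.638,.0986,.1663,107);print(arm.observe()['ft_torque'])"
```

```text
pos [0.6378 0.0983 0.1664] yaw 56.4 t 12.65 w 0.262 F [-0.9 -0.2  0.8] j7 0.33
  shift [0.0007 0.     0.0002] turn [ 2.000e-04 -8.000e-04 -8.429e-01] rows>= 5.9
[ 0.23541451  0.04246676 -0.03668857]
```

play_rows --rows '[[[0,0,0],[0,0,-0.14],-1],[[0,0,0],[0,0,-0.28],-1],[[0,0,0],[0,0,-0.42],-1],[[0,0,0],[0,0,-0.56],-1],[[0,0,0],[0,0,-0.68],-1],[[0,0,0],[0,0,-0.76],-1],[[0,0,0],[0,0,-0.84],-1],[[0,0,0],[0,0,-0.84],-1]]'

```text
clock: 13.45
position: [0.6375, 0.0987, 0.1664]
ee_rot: [-1.878, -2.517, -0.001]
force: [-2.4, 0.9, 3.2]
width: 0.26
```

```bash
python3 -c "
from h import *
go(.638,.0986,.1663,107);print(arm.observe()['ft_torque'])
b=np.mean([snap('side')[0].astype(float) for _ in range(3)],0)
t=proj('side',[.638,.0986,.094])[0].astype(int);print(t)
save('g11',np.clip(b[t[1]-22:t[1]+18,t[0]-20:t[0]+20]*1.6,0,255).astype(np.uint8),None,14)"
```

```text
pos [0.6375 0.0987 0.1664] yaw 106.5 t 13.45 w 0.26 F [-2.4  0.9  3.2] j7 1.09
  shift [-0.0004  0.0009  0.0002] turn [ 0.0001 -0.001  -0.0076] rows>= 0.1
[ 0.72080463  0.59168121 -0.42352691]
[210 211]
```

View pics/g11.png

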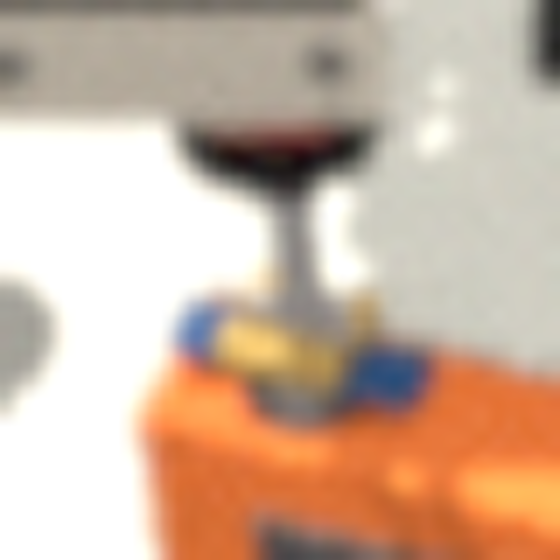

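play_rows --rows '[[[0,0,0],[0,0,0.14],-1],[[0,0,0],[0,0,0.18],-1],[[0,0,-0.03],[0,0,0.18],-1],[[0,0,-0.1],[0,0,0.18],-1],[[0,0,-0.13],[0,0,0.18],-1],[[0,0,-0.13],[0,0,0.18],-1]]'

```text
clock: 14.2
position: [0.639, 0.0986, 0.2341]
ee_rot: [2.103, 2.329, 0.006]
force: [0.5, 1.2, -1.7]
width: 0.259
```

```bash
python3 -c "
from h import *
go(.6268,-.1039,.22,40)"
```

```text
pos [0.639  0.0986 0.2341] yaw 95.8 t 14.2 w 0.259 F [ 0.5  1.2 -1.7] j7 0.98
  shift [-0.4004 -0.0657  0.0278] turn [ 0.0044 -0.0025  0.9306] rows>= 6.5
```

play_rows --rows '[[[-0.4004,-0.0657,0],[0,0,0.93],-1],[[-0.4004,-0.0657,0],[0,0,0.93],-1],[[-0.4004,-0.0657,0],[0,0,0.93],-1],[[-0.4004,-0.0657,0],[0,0,0.93],-1],[[-0.4004,-0.0657,0.028],[0,0,0.93],-1],[[-0.4004,-0.0657,0.028],[0,0,0.93],-1],[[-0.4004,-0.0657,0.028],[0,0,0.93],-1],[[-0.4004,-0.0657,0.028],[0,0,0.93],-1]]'

```text
clock: 15.0
position: [0.6248, -0.105, 0.2158]
ee_rot: [2.952, 1.074, -0.003]
force: [-0.7, -0.3, -1.7]
width: 0.261
```

```bash
python3 -c "
from h import *
go(.6268,-.1039,.20,25)"
```

```text
pos [ 0.6248 -0.105   0.2158] yaw 40.0 t 15.0 w 0.261 F [-0.7 -0.3 -1.7] j7 0.42
  shift [0.0046 0.0009 0.0316] turn [-2.000e-04  1.600e-03  2.495e-01] rows>= 1.7
```

play_rows --rows '[[[0.0046,0.0009,0.0316],[0,0,0.125],-1],[[0.0046,0.0009,0.0316],[0,0,0.25],-1],[[0.0046,0.0009,0.0316],[0,0,0.25],-1],[[0.0046,0.0009,0.0316],[0,0,0.25],-1]]'

```text
clock: 15.4
position: [0.6274, -0.1033, 0.2009]
ee_rot: [3.065, 0.69, -0.001]
force: [0.3, 0.2, -1.0]
width: 0.26
```

```bash
python3 -c "
from h import *
go(.6268,-.1039,.1665,25)
b=np.mean([snap('side')[0].astype(float) for _ in range(3)],0)
t=proj('side',[.6268,-.1039,.094])[0].astype(int);print(t)
save('g12',np.clip(b[t[1]-22:t[1]+18,t[0]-20:t[0]+20]*1.6,0,255).astype(np.uint8),None,14)"
```

```text
pos [ 0.6274 -0.1033  0.2009] yaw 25.4 t 15.4 w 0.26 F [ 0.3  0.2 -1. ] j7 0.18
  shift [-0.0015  0.0005  0.0688] turn [0.0003 0.0004 0.0061] rows>= 0.7
[238 168]
```

View pics/g12.png

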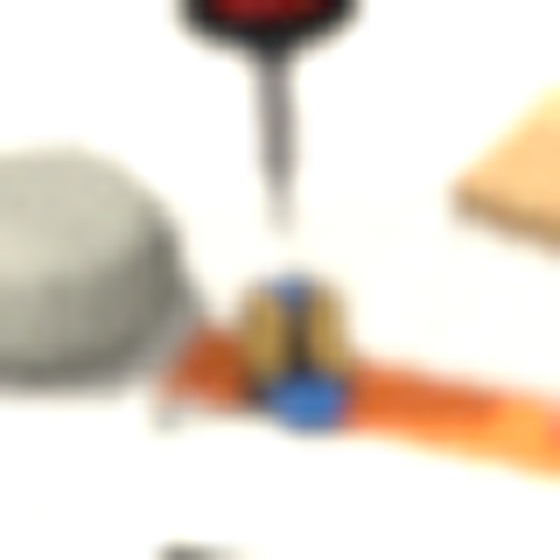

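play_rows --rows '[[[-0.0015,0.0005,0.035],[0,0,0.006],-1],[[-0.0015,0.0005,0.053],[0,0,0.006],-1],[[-0.0015,0.0005,0.062],[0,0,0.006],-1],[[-0.0015,0.0005,0.066],[0,0,0.006],-1],[[-0.0015,0.0005,0.069],[0,0,0.006],-1],[[-0.0015,0.0005,0.069],[0,0,0.006],-1]]'

```text
clock: 16.15
position: [0.6271, -0.1038, 0.1669]
ee_rot: [3.069, 0.672, 0.001]
force: [0.0, 0.1, -2.2]
width: 0.26
```

```bash
python3 -c "
from h import *
go(.6268,-.1039,.1665,25);print(arm.observe()['ft_torque'])"
```

```text
pos [ 0.6271 -0.1038  0.1669] yaw 24.7 t 16.15 w 0.26 F [ 0.   0.1 -2.2] j7 0.15
  shift [-0.0006 -0.      0.0008] turn [ 0.0002 -0.0003 -0.0048] rows>= 0.0
[ 0.0226034  -0.11421227 -0.04371499]
```

In. I'll turn it 60°, then on to 107°.

play_rows --rows '[[[0,0,0],[0,0,-0.14],-1],[[0,0,0],[0,0,-0.28],-1],[[0,0,0],[0,0,-0.42],-1],[[0,0,0],[0,0,-0.56],-1],[[0,0,0],[0,0,-0.7],-1],[[0,0,0],[0,0,-0.84],-1],[[0,0,0],[0,0,-0.98],-1],[[0,0,0],[0,0,-1],-1]]'

```text
clock: 16.95
position: [0.6269, -0.1035, 0.167]
ee_rot: [-2.318, -2.12, -0.001]
force: [-2.5, 0.4, 1.1]
width: 0.257
```

play_rows --rows '[[[0,0,0],[0,0,-0.12],-1],[[0,0,0],[0,0,-0.22],-1],[[0,0,0],[0,0,-0.32],-1],[[0,0,0],[0,0,-0.36],-1],[[0,0,0],[0,0,-0.36],-1],[[0,0,0],[0,0,-0.36],-1]]'

```text
clock: 17.55
position: [0.6268, -0.1031, 0.167]
ee_rot: [-1.888, -2.51, -0.001]
force: [-2.9, 3.4, 1.8]
width: 0.257
```

```bash
python3 -c "
from h import *
go(.6268,-.1039,.1665,107);print(arm.observe()['ft_torque'])
b=np.mean([snap('side')[0].astype(float) for _ in range(3)],0)
t=proj('side',[.6268,-.1039,.094])[0].astype(int);print(t)
save('g13',np.clip(b[t[1]-22:t[1]+18,t[0]-20:t[0]+20]*1.6,0,255).astype(np.uint8),None,14)"
```

```text
pos [ 0.6268 -0.1031  0.167 ] yaw 106.1 t 17.55 w 0.257 F [-2.9  3.4  1.8] j7 1.39
  shift [-0.0015 -0.0005  0.001 ] turn [ 0.0003 -0.0007 -0.0148] rows>= 0.1
[ 1.19350416  0.62876628 -0.21054429]
[238 168]
```

View pics/g13.png

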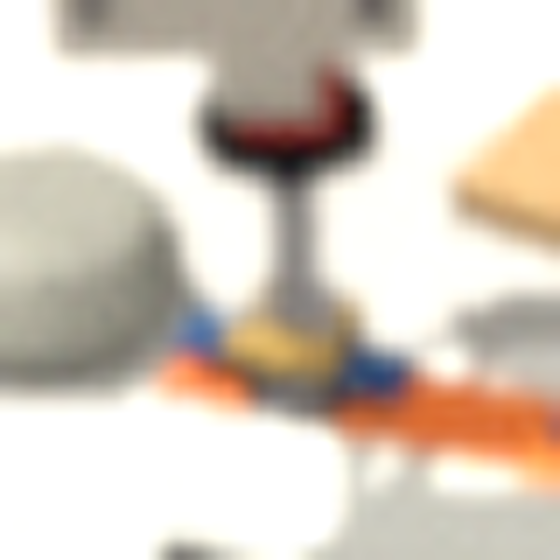

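play_rows --rows '[[[0,0,0],[0,0,-0.04],-1],[[0,0,0],[0,0,-0.06],-1],[[0,0,0],[0,0,-0.06],-1]]'

```text
clock: 18.0
position: [0.6268, -0.1031, 0.167]
ee_rot: [-1.804, -2.571, -0.001]
force: [-2.6, 5.6, 3.4]
width: 0.257
```

```bash
python3 -c "
from h import *
go(.6268,-.1039,.1665,107);print(arm.observe()['ft_torque'])"
```

```text
pos [ 0.6268 -0.1031  0.167 ] yaw 109.9 t 18.0 w 0.257 F [-2.6  5.6  3.4] j7 1.45
  shift [-0.0016 -0.0005  0.0009] turn [ 0.0002 -0.0009  0.0479] rows>= 0.3
[ 1.48766414  0.82808236 -0.50679261]
```

play_rows --rows '[[[0,0,0],[0,0,0.14],-1],[[0,0,0],[0,0,0.22],-1],[[0,0,-0.03],[0,0,0.22],-1],[[0,0,-0.1],[0,0,0.22],-1],[[0,0,-0.16],[0,0,0.22],-1],[[0,0,-0.16],[0,0,0.22],-1]]'

```text
clock: 18.6
position: [0.6292, -0.1039, 0.2523]
ee_rot: [2.082, 2.344, 0.006]
force: [0.3, 0.7, -1.3]
width: 0.262
```

```bash
python3 -c "
from h import *
go(.40,-.25,.25,64)"
```

```text
pos [ 0.6292 -0.1039  0.2523] yaw 96.8 t 18.6 w 0.262 F [ 0.3  0.7 -1.3] j7 1.31
  shift [-0.2361 -0.4897  0.0015] turn [7.500e-03 1.000e-04 5.464e-01] rows>= 5.4
```

play_rows --rows '[[[-0.236,-0.49,0],[0,0,0.546],-1],[[-0.236,-0.49,0],[0,0,0.546],-1],[[-0.236,-0.49,0],[0,0,0.546],-1],[[-0.236,-0.49,0],[0,0,0.546],-1],[[-0.236,-0.49,0],[0,0,0.546],-1],[[-0.236,-0.49,0],[0,0,0.546],-1],[[-0.236,-0.49,0],[0,0,0.546],-1],[[-0.236,-0.49,0],[0,0,0.546],-1]]'

```text
clock: 19.4
position: [0.3972, -0.2503, 0.2471]
ee_rot: [2.664, 1.662, -0.001]
force: [1.1, -0.9, -1.7]
width: 0.257
```

```bash
cat >> h.py <<'E'
def regs(n,I,roi,f,z,amin,k=8):
    x0,y0,x1,y1=roi
    U=cv2.resize(I[y0:y1,x0:x1],None,fx=k,fy=k,interpolation=cv2.INTER_CUBIC).astype(int); m=f(U).astype(np.uint8)*255
    out=[]
    for c in cv2.findContours(m,cv2.RETR_EXTERNAL,cv2.CHAIN_APPROX_NONE)[0]:
        if cv2.contourArea(c)<amin*k*k: continue
        mk=np.zeros_like(m); cv2.drawContours(mk,[c],-1,255,-1); ys,xs=np.nonzero(mk)
        t=lambda p:(p+.5)/k-.5+np.array(roi[:2])
        W=plane(n,t(np.c_[xs,ys]),z)[:,:2]; C=plane(n,t(c.reshape(-1,2)),z)[:,:2]
        r=cv2.minAreaRect((C*1000).astype(np.float32))
        out.append((W.mean(0).round(4),np.round(r[0],1),np.round(r[1],1),round(r[2],1)))
    return out
blue=lambda U:(U[...,2]>U[...,0]+35)&(U[...,2]>U[...,1]+20)
E
python3 -c "
from h import *
go(.4325,.048,.25,64)
a=np.mean([snap('top')[0].astype(float) for _ in range(3)],0).astype(np.uint8)
for r in regs('top',a,(200,140,300,205),blue,.083,1.5): print(r)
save('t2',np.clip(a[130:250,190:320]*1.5,0,255).astype(np.uint8),None,5)"
```

```text
pos [ 0.3972 -0.2503  0.2471] yaw 63.9 t 19.4 w 0.257 F [ 1.1 -0.9 -1.7] j7 1.23
  shift [ 0.567  -0.1989 -0.0066] turn [ 0.0008  0.0009 -0.0015] rows>= 6.0
(array([ 0.5175, -0.0967]), array([517.4, -96.6]), array([6.3, 9. ]), 88.5)
(array([0.5289, 0.1045]), array([529. , 104.4]), array([7.9, 8.8]), 75.3)
(array([ 0.5559, -0.1   ]), array([555.8, -99.9]), array([6.1, 7.6]), 70.2)
(array([0.5674, 0.1026]), array([567.4, 102.5]), array([6.8, 6.8]), 89.4)
(array([ 0.6072, -0.1021]), array([ 607.2, -102.1]), array([6. , 8.7]), 88.5)
(array([0.6191, 0.0995]), array([619.3,  99.3]), array([6.8, 9.2]), 89.4)
(array([ 0.6463, -0.1044]), array([ 646.2, -104.4]), array([8.2, 6.3]), 24.8)
(array([0.6587, 0.0974]), array([658.6,  97.3]), array([6.1, 8.4]), 89.4)
```

View pics/t2.png

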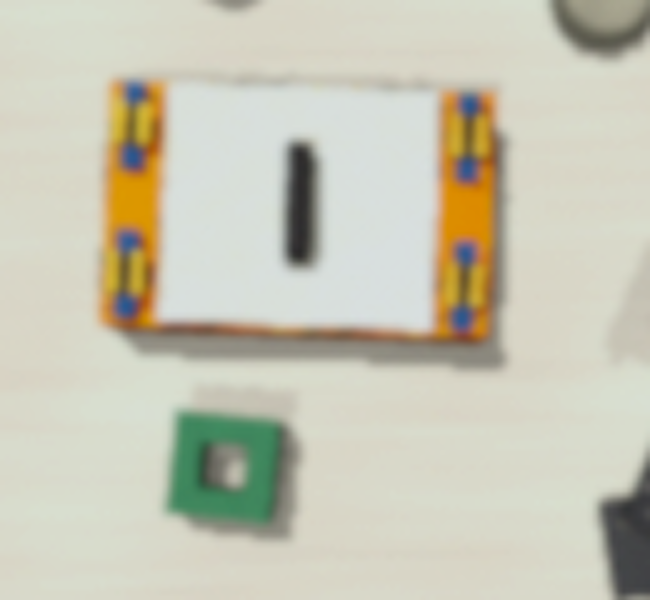

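All four cams are open, with bar angles of -2.8, -3.0, -3.4 and -4.9° against a case yaw of about -3.3°. The three I turned stopped with a clear torque rise. The driver goes back next, so I'll measure the hole.

```bash
python3 -c "
from h import *
a=np.mean([snap('top')[0].astype(float) for _ in range(2)],0).astype(np.uint8)
green=lambda U:(U[...,1]>U[...,0]+25)
print(regs('top',a,(215,205,255,240),green,.062,50))
hsv=0
x0,y0,x1,y1=226,214,244,232;k=8
U=cv2.resize(a[y0:y1,x0:x1],None,fx=k,fy=k,interpolation=cv2.INTER_CUBIC).astype(int)
m=~(U[...,1]>U[...,0]+22)
ys,xs=np.nonzero(m);uv=np.c_[xs,ys]; uv=(uv+.5)/k-.5+[x0,y0]
W=plane('top',uv,.062)[:,:2];print(W.mean(0),W.min(0),W.max(0),cv2.minAreaRect((W*1000).astype(np.float32)))
b,d=snap('side')
go(.4305,.0475,.25,83)
p,R,w=tool();t=proj('side',p+[0,0,-.0785])[0];print(t);t=t.astype(int)
save('g14',np.clip(b[t[1]-30:t[1]+10,t[0]-20:t[0]+20]*1.6,0,255).astype(np.uint8),None,14)
"
```

```text
[(array([0.431 , 0.0481]), array([430.9,  48.2]), array([62.3, 61.1]), 83.2)]
[0.43160672 0.04774397] [0.41680884 0.03418652] [0.4457689  0.06211893] ((431.62451171875, 47.83381652832031), (27.475435256958008, 28.78363609313965), 84.66102600097656)
pos [ 0.3981 -0.2488  0.2467] yaw 64.1 t 19.7 w 0.257 F [ 0.9  0.6 -0.9] j7 1.23
  shift [ 0.5613 -0.201  -0.0064] turn [ 2.000e-04 -5.000e-04 -3.157e-01] rows>= 6.0
[322.25549035 134.79376722]
```

View pics/g14.png

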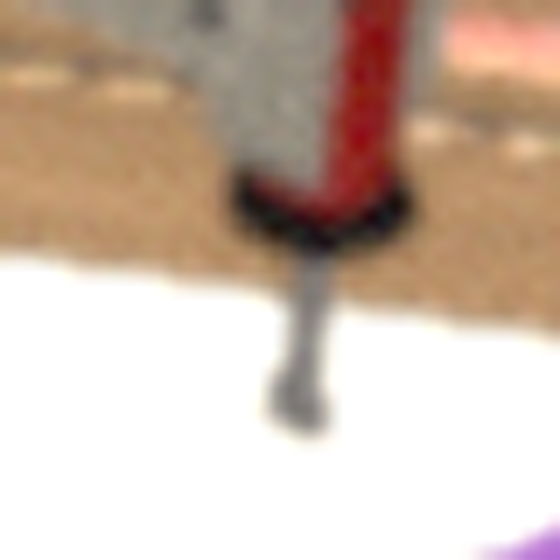

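play_rows --rows '[[[0.562,-0.202,0],[0,0,-0.316],-1],[[0.562,-0.202,0],[0,0,-0.316],-1],[[0.562,-0.202,0],[0,0,-0.316],-1],[[0.562,-0.202,0],[0,0,-0.316],-1],[[0.562,-0.202,0],[0,0,-0.316],-1],[[0.562,-0.202,0],[0,0,-0.316],-1],[[0.562,-0.202,0],[0,0,-0.316],-1],[[0.562,-0.202,0.1],[0,0,-0.316],-1],[[0.562,-0.202,0.1],[0,0,-0.316],-1],[[0.562,-0.202,0.1],[0,0,-0.316],-1]]'

```text
clock: 20.7
position: [0.4295, 0.0476, 0.1967]
ee_rot: [-2.352, -2.08, 0.002]
force: [-0.3, 1.1, -0.8]
width: 0.258
```

```bash
python3 -c "
from h import *
go(.4312,.048,.0845,83)
b,d=snap('side')
t=proj('side',[.431,.048,.062])[0].astype(int);print(t)
save('g15',np.clip(b[t[1]-40:t[1]+30,t[0]-35:t[0]+35]*1.6,0,255).astype(np.uint8),None,8)
"
```

```text
pos [0.4295 0.0476 0.1967] yaw 83.0 t 20.7 w 0.258 F [-0.3  1.1 -0.8] j7 0.81
  shift [0.0011 0.0037 0.2245] turn [-0.0021 -0.0002 -0.    ] rows>= 2.2
[287 222]
```

View pics/g15.png

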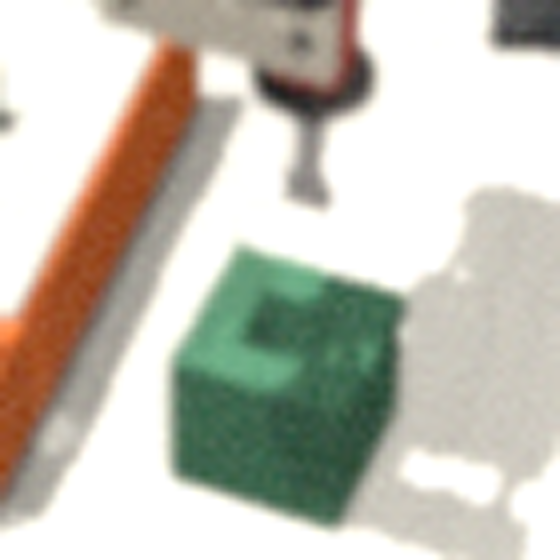

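play_rows --rows '[[[0.001,0.0035,0.06],[0,0,0],-1],[[0.001,0.0035,0.12],[0,0,0],-1],[[0.001,0.0035,0.17],[0,0,0],-1],[[0.001,0.0035,0.2],[0,0,0],-1],[[0.001,0.0035,0.215],[0,0,0],-1],[[0.001,0.0035,0.222],[0,0,0],-1],[[0.001,0.0035,0.222],[0,0,0],-1]]'

```text
clock: 21.45
position: [0.4327, 0.0474, 0.0865]
ee_rot: [2.355, 2.078, 0.002]
force: [0.5, -0.3, -0.4]
width: 0.259
```

```bash
python3 -c "
from h import *
go(.4312,.048,.0835,83)"
```

```text
pos [0.4327 0.0474 0.0865] yaw 82.9 t 21.45 w 0.259 F [ 0.5 -0.3 -0.4] j7 0.6
  shift [ 0.0007 -0.0031  0.0059] turn [ 0.0013 -0.0002 -0.0024] rows>= 0.1
```

Lowering the last 3 mm and releasing.

play_rows --rows '[[[0,-0.002,0.004],[0,0,0],-1],[[0,-0.002,0.005],[0,0,0],-1],[[0,-0.002,0.005],[0,0,0],-0.3],[[0,-0.002,0.005],[0,0,0],0],[[0,-0.002,0.005],[0,0,0],0],[[0,-0.002,0.005],[0,0,0],0]]'

```text
clock: 22.05
position: [0.4309, 0.0476, 0.0832]
ee_rot: [2.355, 2.079, 0.0]
force: [0.2, 0.1, 0.3]
width: 0.493
```

play_rows --rows '[[[0,0,-0.04],[0,0,0],0],[[0,0,-0.12],[0,0,0],0],[[0,0,-0.2],[0,0,0],0],[[0,0,-0.3],[0,0,0],0],[[0,0,-0.3],[0,0,0],0]]'

```text
clock: 22.55
position: [0.4337, 0.0492, 0.2383]
ee_rot: [2.351, 2.076, 0.01]
force: [0.6, 0.6, -0.7]
width: 0.498
```

```bash
python3 -c "
from h import *
go(.585,-.001,.25,86.5)
b,d=snap('side')
t=proj('side',[.431,.048,.062])[0].astype(int);print(t)
save('g16',np.clip(b[t[1]-40:t[1]+30,t[0]-35:t[0]+35]*1.6,0,255).astype(np.uint8),None,8)
"
```

```text
pos [0.4337 0.0492 0.2383] yaw 82.9 t 22.55 w 0.498 F [ 0.6  0.6 -0.7] j7 0.87
  shift [-0.0622  0.313  -0.0209] turn [ 0.0077 -0.0013 -0.06  ] rows>= 3.2
[287 222]
```

View pics/g16.png

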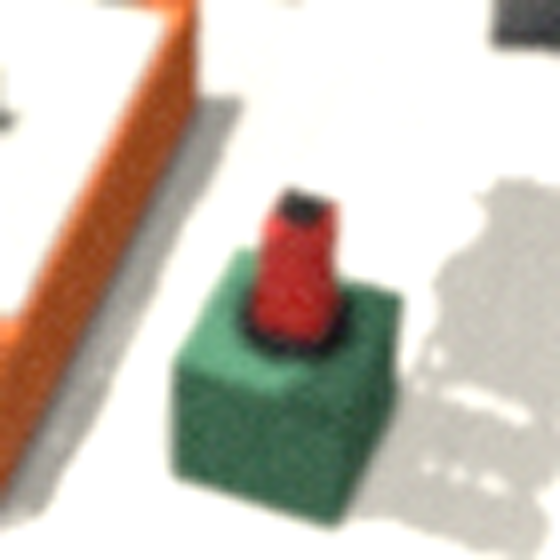

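The driver hangs in the stand by its collar, at crop (295,300). Next is the panel. Its handle is at (0.585, -0.002), and I'll grip it across y.

play_rows --rows '[[[-0.0625,0.313,-0.02],[0,0,-0.068],0],[[-0.0625,0.313,-0.02],[0,0,-0.068],0],[[-0.0625,0.313,-0.02],[0,0,-0.068],0],[[-0.0625,0.313,-0.02],[0,0,-0.068],0],[[-0.0625,0.313,0.1],[0,0,-0.068],0],[[-0.0625,0.313,0.2],[0,0,-0.068],0],[[-0.0625,0.313,0.2],[0,0,-0.068],0],[[-0.0625,0.313,0.2],[0,0,-0.068],0]]' --newtons 40

```text
clock: 23.4
position: [0.5807, -0.0027, 0.1316]
ee_rot: [-2.276, -2.161, 0.005]
force: [0.9, 0.2, 0.9]
width: 0.502
```

```bash
python3 -c "
from h import *
go(.585,-.002,.094,87)
b,d=snap('side')
t=proj('side',[.585,-.002,.103])[0].astype(int);print(t)
save('g17',np.clip(b[t[1]-40:t[1]+30,t[0]-35:t[0]+35]*1.6,0,255).astype(np.uint8),None,8)
"
```

```text
pos [ 0.5807 -0.0027  0.1316] yaw 87.0 t 23.4 w 0.502 F [0.9 0.2 0.9] j7 0.88
  shift [0.0019 0.0088 0.0752] turn [-0.0041  0.0002  0.0006] rows>= 0.8
[240 189]
```

View pics/g17.png

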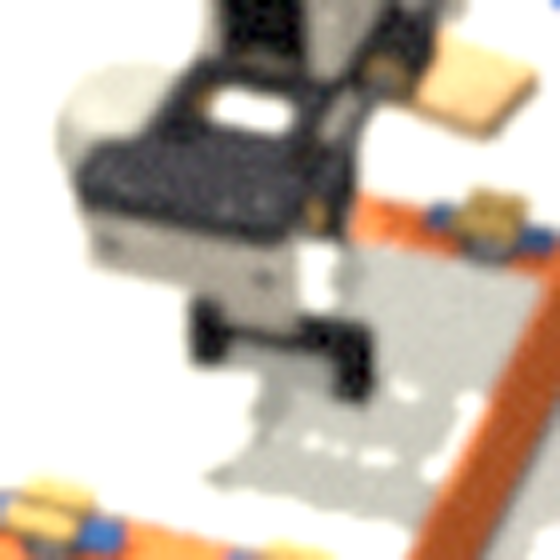

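play_rows --rows '[[[0.002,0.007,0.03],[0,0,0],0],[[0.002,0.007,0.055],[0,0,0],0],[[0.002,0.007,0.07],[0,0,0],0],[[0.002,0.007,0.074],[0,0,0],0],[[0.002,0.007,0.074],[0,0,0],-0.6],[[0.002,0.007,0.074],[0,0,0],-1],[[0.002,0.007,0.074],[0,0,0],-1],[[0.002,0.007,0.074],[0,0,0],-1],[[0.002,0.007,0.074],[0,0,0],-1],[[0.002,0.007,0.074],[0,0,0],-1]]'

```text
clock: 24.45
position: [0.586, -0.0018, 0.0965]
ee_rot: [2.279, 2.162, 0.001]
force: [0.2, 0.9, 2.4]
width: 0.166
```

```bash
python3 -c "
from h import *
go(.585,-.002,.16,87)"
```

```text
pos [ 0.586  -0.0018  0.0965] yaw 87.0 t 24.45 w 0.166 F [0.2 0.9 2.4] j7 0.85
  shift [-0.0005 -0.002  -0.1271] turn [ 0.0005 -0.0002 -0.0005] rows>= 1.3
```

play_rows --rows '[[[0,0,-0.02],[0,0,0],-1],[[0,0,-0.06],[0,0,0],-1],[[0,0,-0.12],[0,0,0],-1],[[0,0,-0.2],[0,0,0],-1],[[0,0,-0.24],[0,0,0],-1],[[0,0,-0.24],[0,0,0],-1]]'

```text
clock: 25.05
position: [0.5871, -0.0013, 0.2194]
ee_rot: [2.277, 2.16, 0.006]
force: [0.7, -0.6, -3.4]
width: 0.171
```

```bash
python3 -c "
from h import *
go(.4497,.3223,.21,86.5)
b,d=snap('side')
save('g18',b,None,1.5)
"
```

```text
pos [ 0.5871 -0.0013  0.2194] yaw 87.0 t 25.05 w 0.171 F [ 0.7 -0.6 -3.4] j7 0.96
  shift [ 0.6318 -0.3086  0.0177] turn [ 0.0044 -0.0005  0.0079] rows>= 7.0
```

View pics/g18.png

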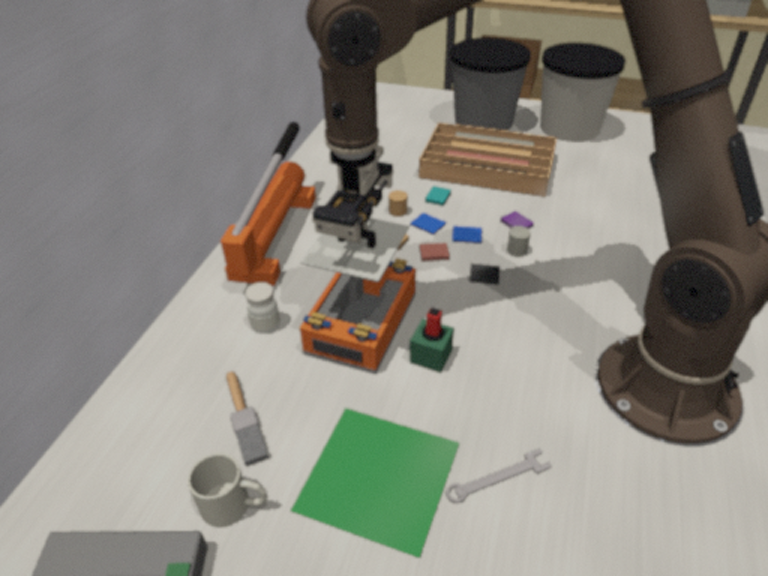

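The panel is lifted. It hangs level at about (355,245), and the case below is open. I'm carrying it to the mat.

play_rows --rows '[[[0.632,-0.3086,0.018],[0,0,0.008],-1],[[0.632,-0.3086,0.018],[0,0,0.008],-1],[[0.632,-0.3086,0.018],[0,0,0.008],-1],[[0.632,-0.3086,0.018],[0,0,0.008],-1],[[0.632,-0.3086,0.018],[0,0,0.008],-1],[[0.632,-0.3086,0.018],[0,0,0.008],-1],[[0.632,-0.3086,0.018],[0,0,0.008],-1],[[0.632,-0.3086,0.018],[0,0,0.008],-1],[[0.632,-0.3086,0.018],[0,0,0.008],-1]]'

```text
clock: 26.0
position: [0.4466, 0.3226, 0.2056]
ee_rot: [-2.283, -2.157, 0.004]
force: [0.9, -1.5, -4.9]
width: 0.168
```

```bash
python3 -c "
from h import *
go(.4497,.3223,.036,86.1)"
```

```text
pos [0.4466 0.3226 0.2056] yaw 86.8 t 26.0 w 0.168 F [ 0.9 -1.5 -4.9] j7 0.32
  shift [2.000e-04 6.900e-03 3.393e-01] turn [-0.002   0.0015  0.0108] rows>= 3.4
```

play_rows --rows '[[[0.001,0.004,0.09],[0,0,0.01],-1],[[0.001,0.004,0.18],[0,0,0.01],-1],[[0.001,0.004,0.26],[0,0,0.01],-1],[[0.001,0.004,0.31],[0,0,0.01],-1],[[0.001,0.004,0.335],[0,0,0.01],-1],[[0.001,0.004,0.346],[0,0,0.01],-1],[[0.001,0.004,0.346],[0,0,0.01],-1],[[0.001,0.004,0.346],[0,0,0.01],-1]]'

```text
clock: 26.8
position: [0.4512, 0.3225, 0.0353]
ee_rot: [2.3, 2.14, 0.003]
force: [-0.4, -0.3, -3.0]
width: 0.17
```

```bash
python3 -c "
from h import *
go(.4497,.3223,.030,86.1)"
```

```text
pos [0.4512 0.3225 0.0353] yaw 85.9 t 26.8 w 0.17 F [-0.4 -0.3 -3. ] j7 0.13
  shift [-0.0007 -0.003   0.0105] turn [ 0.0012 -0.0011 -0.0039] rows>= 0.1
```

play_rows --rows '[[[-0.0007,-0.003,0.006],[0,0,0],-1],[[-0.0007,-0.003,0.01],[0,0,0],-1],[[-0.0007,-0.003,0.011],[0,0,0],-1],[[-0.0007,-0.003,0.011],[0,0,0],-1]]'

```text
clock: 27.2
position: [0.4491, 0.3221, 0.0295]
ee_rot: [2.299, 2.14, 0.001]
force: [-1.9, -2.2, 5.8]
width: 0.169
```

```bash
python3 -c "
from h import *
go(.4497,.3223,.030,86.1)"
```

```text
pos [0.4491 0.3221 0.0295] yaw 85.9 t 27.2 w 0.169 F [-1.9 -2.2  5.8] j7 0.12
  shift [ 0.0006  0.0011 -0.0011] turn [ 0.001  -0.0001 -0.0033] rows>= 0.0
```

play_rows --rows '[[[0,0,0],[0,0,0],-0.3],[[0,0,0],[0,0,0],-0.1],[[0,0,0],[0,0,0],-0.1],[[0,0,-0.05],[0,0,0],0],[[0,0,-0.14],[0,0,0],0],[[0,0,-0.24],[0,0,0],0.4],[[0,0,-0.36],[0,0,0],0.4],[[0,0,-0.36],[0,0,0],0.4]]'

```text
clock: 28.0
position: [0.4501, 0.3245, 0.2143]
ee_rot: [2.299, 2.141, 0.012]
force: [-0.1, -0.4, -0.3]
width: 0.682
```

```bash
python3 -c "
from h import *
go(.44,.14,.26,50)
"
```

```text
pos [0.4501 0.3245 0.2143] yaw 85.9 t 28.0 w 0.682 F [-0.1 -0.4 -0.3] j7 0.32
  shift [-0.369   0.0067 -0.0936] turn [ 0.0034 -0.0069  0.5986] rows>= 4.2
```

```bash
cat > meas.py <<'E'
from h import *
def run(tag,show=True,N=3):
    a=np.mean([snap('top')[0].astype(float) for _ in range(N)],0).astype(np.uint8)
    np.save(f"pics/{tag}.npy",a); save(tag,np.clip(a*1.4,0,255).astype(np.uint8),None,1.5)
    hsvf=lambda lo,hi:(lambda U:cv2.inRange(cv2.cvtColor(np.clip(U,0,255).astype(np.uint8),cv2.COLOR_RGB2HSV),np.array(lo),np.array(hi))>0)
    for nm,f,z in(("tan",hsvf((12,80,60),(24,220,255)),.014),("pink",hsvf((0,70,60),(9,190,255)),.014),("black",lambda U:(U.max(-1)<75)&((U.max(-1)-U.min(-1))<25),.014),("sheet",hsvf((100,150,50),(115,255,255)),.008)):
        for r in regs('top',a,(290,140,400,262),f,z,60,6): 
            if max(r[2])<85: print(nm,*r)
    return a
E
python3 -c "
from meas import *
a=run('m1')
for r in regs('top',a,(213,140,285,200),lambda U:(U.max(-1)<75),.066,30): print('pocket?',*r)
b,d=snap('side')
t=[235,205]
save('g19',np.clip(a[138:206,200:300]*1.6,0,255).astype(np.uint8),None,7)
white=lambda U:(U.max(-1)-U.min(-1)<30)&(U.mean(-1)>110)
for r in regs('top',a,(115,180,190,260),lambda U:~((U[...,1]>U[...,0]+30)),.011,200): print('panel',*r)
for r in regs('top',a,(115,180,190,260),lambda U:(U[...,1]>U[...,0]+30),.003,200): print('mat',*r)
"
```

```text
tan [ 0.6072 -0.2795] [ 607.2 -279.5] [49.1 64.4] 75.2
tan [ 0.6314 -0.4073] [ 630.8 -407.6] [49.4 59.6] 37.3
pink [ 0.5004 -0.2587] [ 500.4 -258.6] [63.3 49.3] 20.8
black [ 0.3762 -0.213 ] [ 376.1 -213.1] [59.6 45. ] 7.6
sheet [ 0.4424 -0.3491] [ 442.5 -349. ] [64.2 50.2] 10.1
sheet [ 0.5422 -0.3669] [ 542.2 -366.8] [50.2 64.5] 69.2
pocket? [ 0.6019 -0.0572] [600.3 -55.5] [32.4 14.2] 88.8
pocket? [0.6086 0.0306] [610.7  25.7] [ 43.2 119.1] 25.9
panel [0.4467 0.3149] [447.7 316.1] [242.8 257.2] 89.7
mat [0.5031 0.2925] [455.7 321.9] [209.5 197.6] 86.1
```

View pics/m1.png

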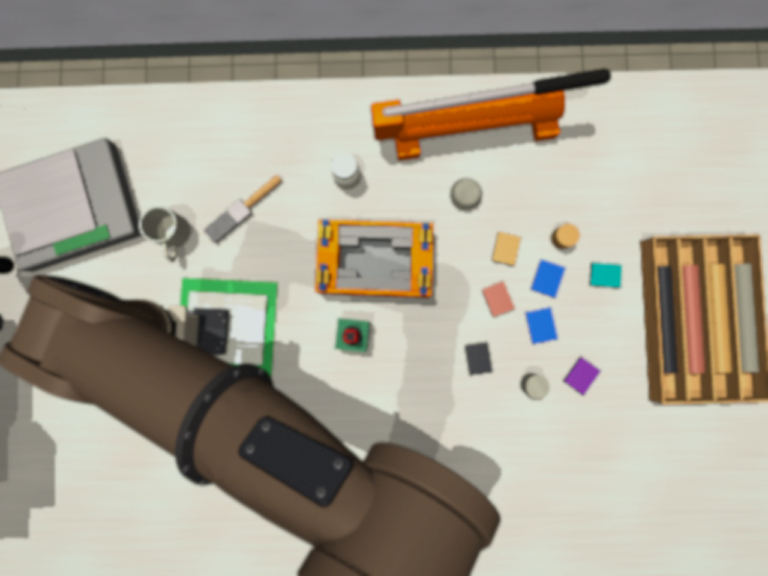

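View pics/g19.png

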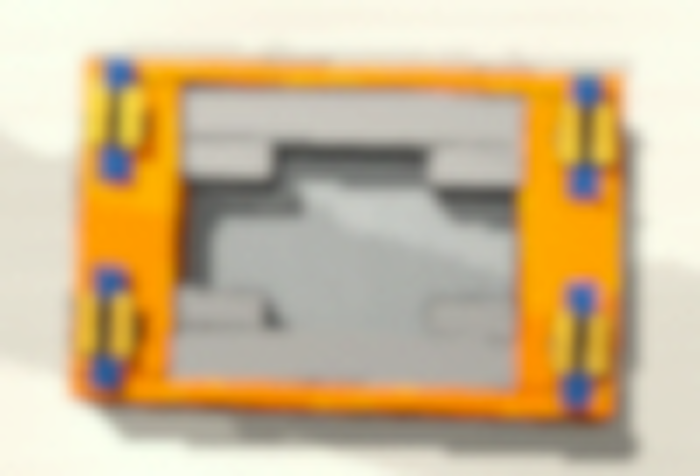

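```bash
python3 -c "
from h import *
b,d=snap('side')
p,R,w=tool();t=proj('side',p)[0].astype(int);print(t)
y0=max(0,t[1]-75);x0=t[0]-60
save('g20',np.clip(b[y0:y0+100,x0:x0+120]*1.6,0,255).astype(np.uint8),None,6)
# project candidate body corners
for dx in(-.095,-.0375,.0375,.095):
  for dy in(-.095,-.0375,.0375,.095):
    q=proj('side',p+R@np.array([dx,dy,-.058]))[0]; print(dx,dy,((q-[x0,y0]+.5)*6).round(0))
"
```

```text
[250 262]
-0.095 -0.095 [718. 221.]
-0.095 -0.0375 [560. 180.]
-0.095 0.0375 [363. 130.]
-0.095 0.095 [217.  92.]
-0.0375 -0.095 [670. 339.]
-0.0375 -0.0375 [506. 294.]
-0.0375 0.0375 [300. 238.]
-0.0375 0.095 [149. 197.]
0.0375 -0.095 [600. 511.]
0.0375 -0.0375 [426. 459.]
0.0375 0.0375 [209. 396.]
0.0375 0.095 [ 51. 349.]
0.095 -0.095 [540. 659.]
0.095 -0.0375 [358. 602.]
0.095 0.0375 [131. 531.]
0.095 0.095 [-34. 479.]
```

View pics/g20.png

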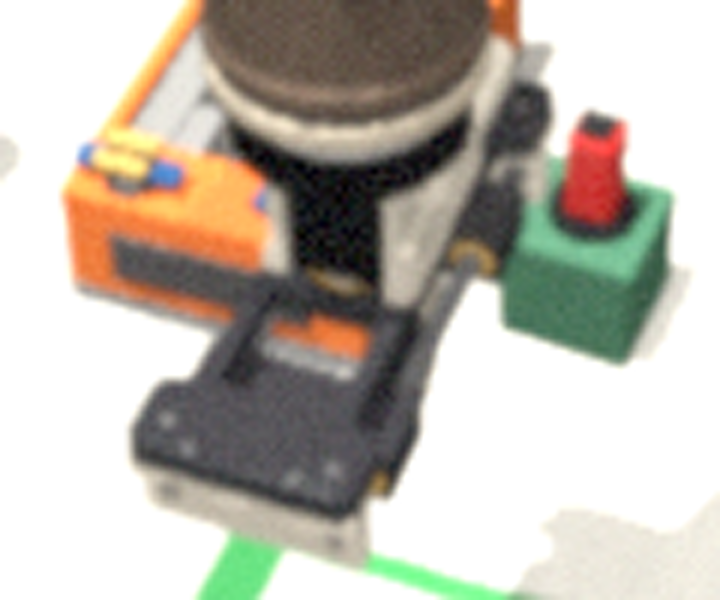

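The panel is on the mat. The pocket is a cross shape in the case, centre (0.5877, 0.000), yaw -3.3°. The candidates on the right, at 1.5x, are:
- tan (507,249), pink (499,299) and black (479,358): the slabs meant.
- turquoise (606,275) and purple (582,376): decoys.
- blue sheets at (548,278) and (542,325).

Here is an enlarged crop to confirm before I reach for any.

```bash
python3 -c "
from h import *
a=np.load('pics/m1.npy')
save('m1c',np.clip(a[140:265,290:430]*1.5,0,255).astype(np.uint8),None,4.5)
go(.5004,-.2587,.20,100)"
```

```text
pos [0.4486 0.3209 0.2069] yaw 85.9 t 28.25 w 0.699 F [-0.5 -0.1 -0.1] j7 0.32
  shift [-1.1487  0.1867  0.0157] turn [-0.0018  0.0017 -0.2353] rows>= 11.6
```

View pics/m1c.png

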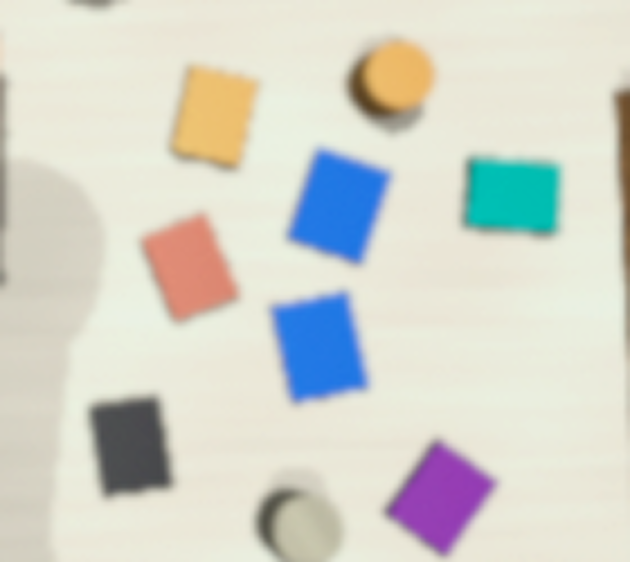

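The pink slab at crop (190,268), tan (215,115), black (130,445) and the sheets at (340,207) and (320,347) are confirmed. Pink goes first.

play_rows --rows '[[[-0.9,0.146,0],[0,0,-0.235],0.5],[[-0.9,0.146,0],[0,0,-0.235],0.5],[[-0.9,0.146,0],[0,0,-0.235],0.5],[[-0.9,0.146,0],[0,0,-0.235],0.5],[[-0.9,0.146,0],[0,0,-0.235],0.5],[[-0.9,0.146,0],[0,0,-0.235],0.5],[[-0.9,0.146,0],[0,0,-0.235],0.5],[[-0.9,0.146,0],[0,0,-0.235],0.5],[[-0.9,0.146,0],[0,0,-0.235],0.5],[[-0.9,0.146,0],[0,0,-0.235],0.5]]'

```text
clock: 29.25
position: [0.4883, -0.1396, 0.2058]
ee_rot: [-2.029, -2.395, 0.005]
force: [-0.1, 0.9, -1.3]
width: 0.752
```

```bash
python3 -c "
from h import *
go(.5004,-.2587,.1,110.8)"
```

```text
pos [ 0.4883 -0.1396  0.2058] yaw 99.5 t 29.25 w 0.752 F [-0.1  0.9 -1.3] j7 1.4
  shift [-0.2389 -0.0144  0.2117] turn [-0.004  -0.0005 -0.1892] rows>= 3.2
```

play_rows --rows '[[[-0.239,-0.0144,0.05],[0,0,-0.189],0.5],[[-0.239,-0.0144,0.1],[0,0,-0.189],0.5],[[-0.239,-0.0144,0.21],[0,0,-0.189],0.5],[[-0.239,-0.0144,0.25],[0,0,-0.189],0.5],[[-0.239,-0.0144,0.25],[0,0,-0.189],0.5],[[-0.239,-0.0144,0.25],[0,0,-0.189],0.5]]'

```text
clock: 29.85
position: [0.5027, -0.2494, 0.0832]
ee_rot: [-1.768, -2.593, -0.002]
force: [1.4, 0.9, 1.2]
width: 0.75
```

```bash
python3 -c "
from h import *
go(.5004,-.2587,.011,110.8)
b,d=snap('side')
t=proj('side',[.5,-.2587,.014])[0].astype(int)
save('g21',np.clip(b[t[1]-40:t[1]+30,t[0]-35:t[0]+35]*1.6,0,255).astype(np.uint8),None,8)"
```

```text
pos [ 0.5027 -0.2494  0.0832] yaw 111.4 t 29.85 w 0.75 F [1.4 0.9 1.2] j7 1.63
  shift [-0.0161 -0.011   0.1444] turn [-0.0009 -0.003   0.0104] rows>= 1.5
```

View pics/g21.png

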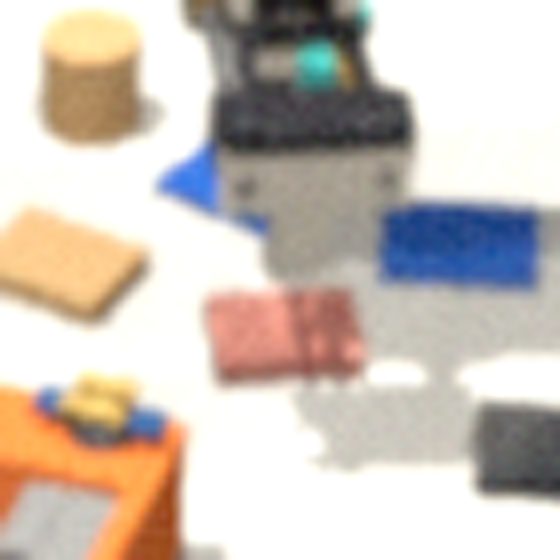

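play_rows --rows '[[[-0.012,-0.011,0.03],[0,0,0.01],0.5],[[-0.012,-0.011,0.06],[0,0,0.01],0.5],[[-0.012,-0.011,0.06],[0,0,0.01],0.5]]'

```text
clock: 30.2
position: [0.4991, -0.2588, 0.0523]
ee_rot: [-1.785, -2.583, 0.002]
force: [-0.4, 1.0, 0.0]
width: 0.75
```

```bash
python3 -c "
from h import *
go(.5004,-.2587,.011,110.8)"
```

```text
pos [ 0.4991 -0.2588  0.0523] yaw 110.7 t 30.2 w 0.75 F [-0.4  1.   0. ] j7 1.6
  shift [-0.0007  0.0027  0.0826] turn [-0.0019 -0.0007 -0.0013] rows>= 0.8
```

play_rows --rows '[[[0,0.0025,0.04],[0,0,0],0.5],[[0,0.0025,0.07],[0,0,0],0.5],[[0,0.0025,0.083],[0,0,0],0.5],[[0,0.0025,0.083],[0,0,0],0.5]]'

```text
clock: 30.6
position: [0.5008, -0.258, 0.0114]
ee_rot: [-1.784, -2.584, 0.0]
force: [0.3, -0.5, -0.4]
width: 0.748
```

```bash
python3 -c "
from h import *
go(.5004,-.2587,.011,110.8)"
```

```text
pos [ 0.5008 -0.258   0.0114] yaw 110.8 t 30.6 w 0.748 F [ 0.3 -0.5 -0.4] j7 1.56
  shift [-0.001  -0.0013  0.0008] turn [-0.0011 -0.0011 -0.0008] rows>= 0.0
```

Closing on pink with 30 N, then lifting.

play_rows --rows '[[[0,0,0],[0,0,0],0.1],[[0,0,0],[0,0,0],-0.2],[[0,0,0],[0,0,0],-0.2],[[0,0,0],[0,0,0],-0.2],[[0,0,0],[0,0,0],-0.2],[[0,0,-0.04],[0,0,0],-0.2],[[0,0,-0.12],[0,0,0],-0.2],[[0,0,-0.22],[0,0,0],-0.2],[[0,0,-0.32],[0,0,0],-0.2],[[0,0,-0.32],[0,0,0],-0.2]]' --newtons 30

```text
clock: 31.6
position: [0.5048, -0.258, 0.1786]
ee_rot: [1.78, 2.578, 0.004]
force: [0.3, 0.3, -1.7]
width: 0.541
```

```bash
python3 -c "
from h import *
go(.5877,.0001,.17,86.7)
b,d=snap('side')
p,R,w=tool();t=proj('side',p)[0].astype(int)
save('g22',np.clip(b[t[1]-40:t[1]+30,t[0]-35:t[0]+35]*1.6,0,255).astype(np.uint8),None,8)"
```

```text
pos [ 0.5048 -0.258   0.1786] yaw 110.7 t 31.6 w 0.541 F [ 0.3  0.3 -1.7] j7 1.73
  shift [0.4241 0.3378 0.0171] turn [0.0078 0.0042 0.4008] rows>= 5.4
```

View pics/g22.png

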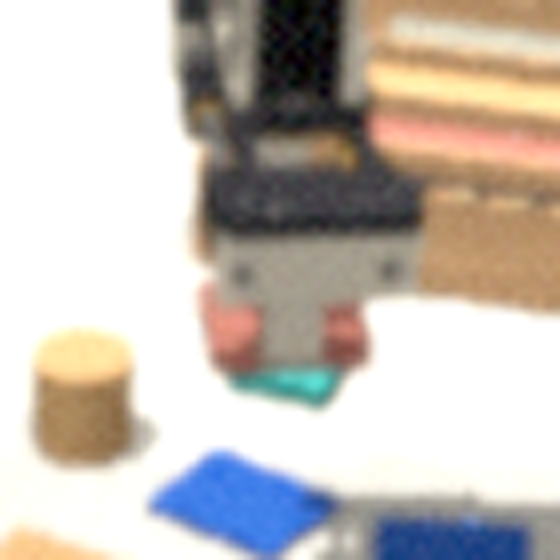

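play_rows --rows '[[[0.424,0.338,0.01],[0,0,0.4],-0.2],[[0.424,0.338,0.01],[0,0,0.4],-0.2],[[0.424,0.338,0.01],[0,0,0.4],-0.2],[[0.424,0.338,0.01],[0,0,0.4],-0.2],[[0.424,0.338,0.01],[0,0,0.4],-0.2],[[0.424,0.338,0.01],[0,0,0.4],-0.2],[[0.424,0.338,0.01],[0,0,0.4],-0.2],[[0.424,0.338,0.05],[0,0,0.4],-0.2],[[0.424,0.338,0.1],[0,0,0.4],-0.2],[[0.424,0.338,0.1],[0,0,0.4],-0.2]]'

```text
clock: 32.65
position: [0.5817, -0.0026, 0.1182]
ee_rot: [-2.283, -2.154, 0.01]
force: [-0.9, -1.2, -0.4]
width: 0.539
```

```bash
python3 -c "
from h import *
go(.5877,.0001,.023,86.7)"
```

```text
pos [ 0.5817 -0.0026  0.1182] yaw 86.7 t 32.65 w 0.539 F [-0.9 -1.2 -0.4] j7 0.87
  shift [0.0064 0.013  0.1903] turn [-0.0065  0.002  -0.0005] rows>= 1.9
```

play_rows --rows '[[[0.004,0.008,0.03],[0,0,0],-0.2],[[0.004,0.008,0.05],[0,0,0],-0.2],[[0.004,0.008,0.05],[0,0,0],-0.2]]'

```text
clock: 32.95
position: [0.5879, 0.0011, 0.0958]
ee_rot: [-2.283, -2.156, 0.002]
force: [0.1, 0.9, -0.7]
width: 0.538
```

```bash
python3 -c "
from h import *
go(.5877,.0001,.023,86.7)
b,d=snap('side')
p,R,w=tool();t=proj('side',p)[0].astype(int)
save('g23',np.clip(b[t[1]-40:t[1]+40,t[0]-40:t[0]+40]*1.6,0,255).astype(np.uint8),None,7)"
```

```text
pos [0.5879 0.0011 0.0958] yaw 86.7 t 32.95 w 0.538 F [ 0.1  0.9 -0.7] j7 0.85
  shift [-0.002  -0.      0.1456] turn [-0.0018  0.0003  0.0003] rows>= 1.5
```

View pics/g23.png

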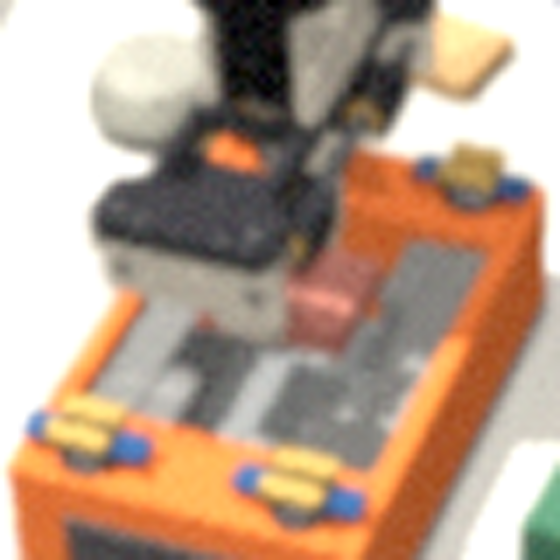

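play_rows --rows '[[[-0.001,0,0.03],[0,0,0],-0.2],[[-0.001,0,0.06],[0,0,0],-0.2],[[-0.001,0,0.09],[0,0,0],-0.2],[[-0.001,0,0.115],[0,0,0],-0.2],[[-0.001,0,0.13],[0,0,0],-0.2],[[-0.001,0,0.138],[0,0,0],-0.2],[[-0.001,0,0.138],[0,0,0],-0.2]]'

```text
clock: 33.7
position: [0.5883, 0.0012, 0.0277]
ee_rot: [-2.283, -2.157, 0.001]
force: [0.8, -0.9, -0.8]
width: 0.541
```

```bash
python3 -c "
from h import *
go(.5877,.0001,.023,86.7)"
```

```text
pos [0.5883 0.0012 0.0277] yaw 86.7 t 33.7 w 0.541 F [ 0.8 -0.9 -0.8] j7 0.78
  shift [-0.0023 -0.0011  0.0094] turn [-0.0006 -0.      0.0008] rows>= 0.1
```

play_rows --rows '[[[-0.0015,0,0.006],[0,0,0],-0.2],[[-0.0015,0,0.008],[0,0,0],-0.2],[[-0.0015,0,0.008],[0,0,0],-0.2]]'

```text
clock: 34.0
position: [0.5888, 0.0003, 0.0248]
ee_rot: [2.283, 2.156, 0.001]
force: [-1.1, 0.0, 3.3]
width: 0.539
```

```bash
python3 -c "
from h import *
go(.5877,.0001,.023,86.7)"
```

```text
pos [5.888e-01 3.000e-04 2.480e-02] yaw 86.7 t 34.0 w 0.539 F [-1.1  0.   3.3] j7 0.77
  shift [-0.0005 -0.0022  0.0036] turn [0.0009 0.0002 0.0004] rows>= 0.0
```

play_rows --rows '[[[0,0,0],[0,0,0],0.2],[[0,0,0],[0,0,0],0.26],[[0,0,0],[0,0,0],0.26],[[0,0,-0.04],[0,0,0],0.26],[[0,0,-0.1],[0,0,0],0.26],[[0,0,-0.2],[0,0,0],0.3],[[0,0,-0.3],[0,0,0],0.5],[[0,0,-0.34],[0,0,0],0.5]]'

```text
clock: 34.8
position: [0.59, 0.0016, 0.199]
ee_rot: [2.281, 2.156, 0.007]
force: [-0.3, -0.2, 0.1]
width: 0.74
```

```bash
python3 -c "
from meas import *
a=run('m2',N=2)
go(.4424,-.3491,.17,100)"
```

```text
tan [ 0.607  -0.2793] [ 607.  -279.1] [49.5 64.8] 75.6
tan [ 0.6314 -0.4072] [ 630.9 -407.5] [49.6 59. ] 42.8
sheet [ 0.4438 -0.3497] [ 442.2 -348.9] [64.3 50.4] 10.4
sheet [ 0.5421 -0.3669] [ 542.1 -366.8] [50.2 64.7] 69.4
pos [0.5902 0.0011 0.1978] yaw 86.7 t 34.9 w 0.745 F [ 0.3  0.9 -0.8] j7 0.94
  shift [-0.7162 -0.2554  0.0537] turn [ 5.600e-03  1.000e-04 -2.213e-01] rows>= 7.6
```

View pics/m2.png

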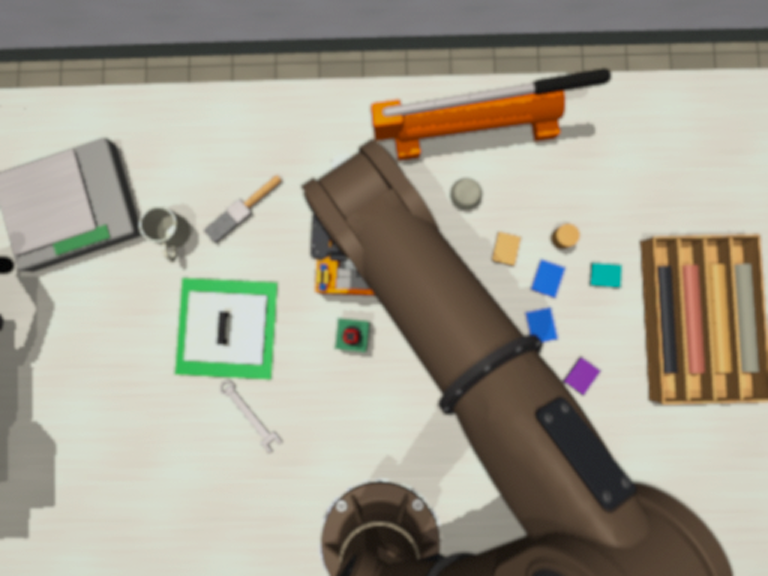

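The panel lies centred on the mat at about (226,329). Next is sheet A.

play_rows --rows '[[[-0.716,-0.2554,0.03],[0,0,-0.221],0.6],[[-0.716,-0.2554,0.03],[0,0,-0.221],0.6],[[-0.716,-0.2554,0.03],[0,0,-0.221],0.6],[[-0.716,-0.2554,0.03],[0,0,-0.221],0.6],[[-0.716,-0.2554,0.03],[0,0,-0.221],0.6],[[-0.716,-0.2554,0.03],[0,0,-0.221],0.6],[[-0.716,-0.2554,0.03],[0,0,-0.221],0.6],[[-0.716,-0.2554,0.03],[0,0,-0.221],0.6],[[-0.716,-0.2554,0.1],[0,0,-0.221],0.6],[[-0.716,-0.2554,0.2],[0,0,-0.221],0.6]]'

```text
clock: 35.9
position: [0.4408, -0.3519, 0.0938]
ee_rot: [2.022, 2.4, 0.001]
force: [0.1, -0.4, -1.7]
width: 0.798
```

play_rows --rows '[[[0,0,0],[0,0,0],0.6],[[0,0,0],[0,0,0],0.6]]'

```text
clock: 36.1
position: [0.4401, -0.3489, 0.0938]
ee_rot: [-2.016, -2.406, -0.001]
force: [0.2, 0.4, 0.0]
width: 0.804
```

```bash
python3 -c "
from h import *
a,d=snap('side')
for r in regs('side',a,(270,130,340,175),blue,.008,30,6): print(r)
go(.4424,-.3491,.0105,100.2)
p=proj('side',[.4424,-.3491,.008])[0].astype(int)
save('g24',np.clip(a[p[1]-40:p[1]+30,p[0]-35:p[0]+35]*1.6,0,255).astype(np.uint8),None,8)"
```

```text
(array([ 0.4424, -0.3496]), array([ 442.4, -350.4]), array([69.3, 62.1]), 10.4)
(array([ 0.5421, -0.3675]), array([ 542.3, -367.9]), array([59.8, 72.3]), 69.3)
pos [ 0.4414 -0.3493  0.0953] yaw 100.1 t 36.15 w 0.805 F [ 0.4 -0.   0.1] j7 1.68
  shift [-1.000e-04  1.900e-03  1.696e-01] turn [ 0.0008 -0.0003 -0.0023] rows>= 1.7
```

View pics/g24.png

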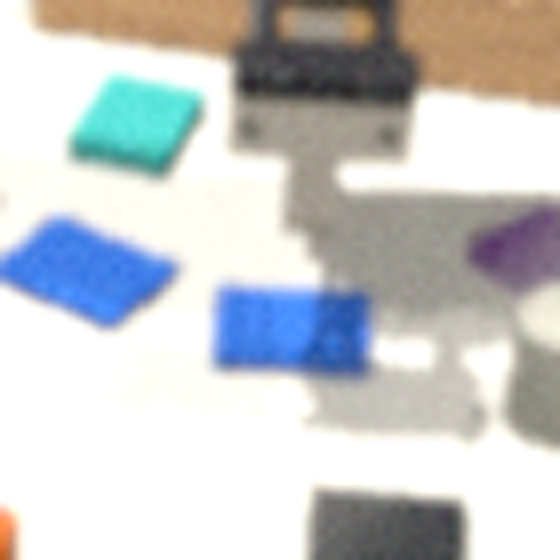

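Both views agree on sheet A. I'll descend, close and lift.

play_rows --rows '[[[0,0.0015,0.07],[0,0,0],0.6],[[0,0.0015,0.13],[0,0,0],0.6],[[0,0.0015,0.16],[0,0,0],0.6],[[0,0.0015,0.17],[0,0,0],0.6],[[0,0.0015,0.17],[0,0,0],0.6]]'

```text
clock: 36.65
position: [0.4421, -0.3498, 0.0102]
ee_rot: [2.019, 2.406, 0.0]
force: [-0.1, 0.1, -0.5]
width: 0.802
```

```bash
python3 -c "
from h import *
go(.4424,-.3491,.0105,100.2)"
```

```text
pos [ 0.4421 -0.3498  0.0102] yaw 100.0 t 36.65 w 0.802 F [-0.1  0.1 -0.5] j7 1.58
  shift [ 0.0012  0.0008 -0.0006] turn [ 0.0009  0.0007 -0.0032] rows>= 0.0
```

play_rows --rows '[[[0,0,0],[0,0,0],0.2],[[0,0,0],[0,0,0],-0.1],[[0,0,0],[0,0,0],-0.1],[[0,0,0],[0,0,0],-0.1],[[0,0,0],[0,0,0],-0.1],[[0,0,-0.04],[0,0,0],-0.1],[[0,0,-0.12],[0,0,0],-0.1],[[0,0,-0.22],[0,0,0],-0.1],[[0,0,-0.34],[0,0,0],-0.1],[[0,0,-0.34],[0,0,0],-0.1]]' --newtons 25

```text
clock: 37.65
position: [0.4441, -0.3499, 0.185]
ee_rot: [2.014, 2.401, 0.002]
force: [1.0, 0.2, -0.7]
width: 0.606
```

```bash
python3 -c "
from meas import *
a=run('m3',N=2)
go(.588,.0003,.17,86.7)
b,d=snap('side')
p,R,w=tool();t=proj('side',p)[0].astype(int)
x=cv2.resize(b[t[1]-30:t[1]+30,t[0]-30:t[0]+30],(400,400),interpolation=cv2.INTER_CUBIC)
y=cv2.resize(a[138:206,216:284],(400,400),interpolation=cv2.INTER_CUBIC)
save('g25',np.clip(np.hstack([x,y])*1.6,0,255).astype(np.uint8))
"
```

```text
tan [ 0.6073 -0.2795] [ 607.2 -279.4] [49.4 64.9] 75.4
tan [ 0.6329 -0.4094] [ 633.2 -407.9] [56.  53.5] 68.5
black [ 0.3363 -0.3165] [ 334.1 -316.2] [20.  55.7] 55.3
black [ 0.3762 -0.2129] [ 376.1 -213.2] [61.8 47.1] 7.5
sheet [ 0.5421 -0.367 ] [ 542.1 -366.9] [50.5 64.8] 69.4
pos [ 0.4423 -0.3502  0.1812] yaw 100.0 t 37.75 w 0.603 F [ 0.2  0.2 -1.6] j7 1.77
  shift [0.64   0.4084 0.0214] turn [0.0026 0.0028 0.2211] rows>= 7.6
```

View pics/g25.png

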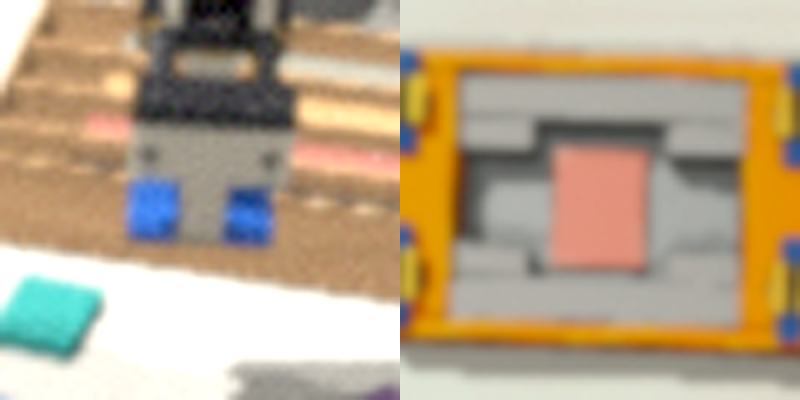

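```bash
cat >> h.py <<'E'
pinkf=lambda U:(U[...,0]>U[...,1]+30)&(U[...,2]>U[...,1]-25)&(U[...,0]-U[...,2]<90)
E
python3 -c "
from h import *
a=np.load('pics/m3.npy')
for r in regs('top',a,(225,150,275,190),pinkf,.026,50): print(r)
print(proj('top',[.5877,.0001,.026]))
# case outline orange, z .074
for r in regs('top',a,(195,138,305,206),lambda U:(U[...,0]>U[...,2]+60),.074,50): print('case',r)
"
```

```text
(array([5.875e-01, 5.000e-04]), array([587.7,   0.6]), array([49.5, 64.4]), 87.3)
[[249.58560595 172.85789564]]
case (array([0.5848, 0.0015]), array([ 5.861e+02, -5.000e-01]), array([235.8, 151.7]), 86.8)
```

Pink sits at (0.5876, 0.0005), yaw -2.7°, centred in the pocket. Sheet A goes on top.

play_rows --rows '[[[0.64,0.408,0.02],[0,0,0.221],-0.1],[[0.64,0.408,0.02],[0,0,0.221],-0.1],[[0.64,0.408,0.02],[0,0,0.221],-0.1],[[0.64,0.408,0.02],[0,0,0.221],-0.1],[[0.64,0.408,0.02],[0,0,0.221],-0.1],[[0.64,0.408,0.02],[0,0,0.221],-0.1],[[0.64,0.408,0.02],[0,0,0.221],-0.1],[[0.64,0.408,0.02],[0,0,0.221],-0.1],[[0.64,0.408,0.08],[0,0,0.221],-0.1],[[0.64,0.408,0.12],[0,0,0.221],-0.1]]'

```text
clock: 38.8
position: [0.5853, 0.0021, 0.1157]
ee_rot: [-2.279, -2.159, 0.004]
force: [0.0, -0.3, -0.5]
width: 0.603
```

play_rows --rows '[[[0,0,0],[0,0,0],-0.1],[[0,0,0],[0,0,0],-0.1]]'

```text
clock: 39.0
position: [0.5858, 0.0007, 0.1179]
ee_rot: [-2.282, -2.156, 0.003]
force: [-0.5, -0.5, 0.4]
width: 0.604
```

```bash
python3 -c "
from h import *
go(.5876,.0005,.038,86.9)"
```

```text
pos [0.5858 0.0007 0.1179] yaw 86.7 t 39.0 w 0.604 F [-0.5 -0.5  0.4] j7 0.87
  shift [-0.0002  0.0042  0.1599] turn [-0.0027  0.     -0.0025] rows>= 1.6
```

play_rows --rows '[[[0,0.003,0.04],[0,0,0],-0.1],[[0,0.003,0.08],[0,0,0],-0.1],[[0,0.003,0.11],[0,0,0],-0.1],[[0,0.003,0.135],[0,0,0],-0.1],[[0,0.003,0.15],[0,0,0],-0.1],[[0,0.003,0.155],[0,0,0],-0.1],[[0,0.003,0.155],[0,0,0],-0.1]]'

```text
clock: 39.7
position: [0.5883, 0.0009, 0.0418]
ee_rot: [2.284, 2.157, 0.0]
force: [0.4, 0.1, 0.0]
width: 0.602
```

```bash
python3 -c "
from h import *
go(.5876,.0005,.0375,86.9)"
```

```text
pos [0.5883 0.0009 0.0418] yaw 86.7 t 39.7 w 0.602 F [0.4 0.1 0. ] j7 0.79
  shift [-0.0009 -0.0013  0.0086] turn [ 0.0001 -0.0001 -0.0027] rows>= 0.1
```

play_rows --rows '[[[-0.001,-0.001,0.006],[0,0,0],-0.1],[[-0.001,-0.001,0.0085],[0,0,0],-0.1],[[-0.001,-0.001,0.0085],[0,0,0],-0.1]]'

```text
clock: 40.0
position: [0.5877, 0.0002, 0.0375]
ee_rot: [2.284, 2.157, -0.0]
force: [0.0, -0.4, -0.7]
width: 0.606
```

```bash
python3 -c "
from h import *
go(.5876,.0005,.0375,86.9)"
```

```text
pos [5.877e-01 2.000e-04 3.750e-02] yaw 86.7 t 40.0 w 0.606 F [ 0.  -0.4 -0.7] j7 0.79
  shift [ 0.0005 -0.0001 -0.    ] turn [ 0.0001  0.0002 -0.0028] rows>= 0.0
```

play_rows --rows '[[[0,0,0.002],[0,0,0],-0.1],[[0,0,0.002],[0,0,0],-0.1],[[0,0,0.002],[0,0,0],0.38],[[0,0,0.002],[0,0,0],0.38],[[0,0,0.002],[0,0,0],0.38],[[0,0,-0.04],[0,0,0],0.38],[[0,0,-0.1],[0,0,0],0.38],[[0,0,-0.2],[0,0,0],0.4],[[0,0,-0.28],[0,0,0],0.5],[[0,0,-0.28],[0,0,0],0.5]]'

```text
clock: 41.0
position: [0.5904, 0.0018, 0.1832]
ee_rot: [2.28, 2.154, 0.011]
force: [0.5, 0.3, -0.1]
width: 0.748
```

```bash
python3 -c "
from h import *
go(.607,-.2795,.16,75.4)"
```

```text
pos [0.5904 0.0018 0.1832] yaw 86.7 t 41.0 w 0.748 F [ 0.5  0.3 -0.1] j7 0.92
  shift [-0.5599  0.0648  0.0462] turn [ 0.0079 -0.0022  0.189 ] rows>= 5.7
```

play_rows --rows '[[[-0.557,0.069,0],[0,0,0.189],0.5],[[-0.557,0.069,0],[0,0,0.189],0.5],[[-0.557,0.069,0],[0,0,0.189],0.5],[[-0.557,0.069,0],[0,0,0.189],0.5],[[-0.557,0.069,0],[0,0,0.189],0.5],[[-0.557,0.069,0],[0,0,0.189],0.5],[[-0.557,0.069,0.08],[0,0,0.189],0.5],[[-0.557,0.069,0.17],[0,0,0.189],0.5],[[-0.557,0.069,0.19],[0,0,0.189],0.5],[[-0.557,0.069,0.19],[0,0,0.189],0.5]]'

```text
clock: 42.0
position: [0.605, -0.2792, 0.0808]
ee_rot: [-2.483, -1.92, 0.003]
force: [-0.1, -0.2, 0.2]
width: 0.748
```

```bash
python3 -c "
from h import *
a,d=snap('side')
for r in regs('side',a,(240,135,285,180),lambda U:(U[...,0]>U[...,2]+35),.014,30,6): print(r)
b=np.mean([snap('top')[0].astype(float) for _ in range(2)],0).astype(np.uint8); np.save('pics/m4.npy',b)
for r in regs('top',b,(215,145,285,200),blue,.034,50): print('sheet in case',r)
save('g26',np.clip(b[138:206,200:300]*1.6,0,255).astype(np.uint8),None,7)
go(.607,-.2795,.011,75.4)
p=proj('side',[.607,-.2795,.014])[0].astype(int)
save('g27',np.clip(a[p[1]-40:p[1]+30,p[0]-35:p[0]+35]*1.6,0,255).astype(np.uint8),None,7)"
```

```text
(array([ 0.5978, -0.1774]), array([ 598. , -181.4]), array([104.4,  43.3]), 16.1)
(array([ 0.6072, -0.2771]), array([ 607.3, -277.6]), array([60.5, 68.1]), 75.6)
(array([ 0.6274, -0.3865]), array([ 628. , -386.7]), array([32.7, 40.9]), 59.2)
sheet in case (array([5.883e-01, 4.000e-04]), array([588.2,   0.6]), array([60.4, 74.8]), 87.8)
pos [ 0.6077 -0.2794  0.0848] yaw 75.4 t 42.15 w 0.751 F [ 1.2 -0.4 -0. ] j7 1.15
  shift [-0.0006 -0.0018  0.1476] turn [ 0.0029 -0.0001  0.0004] rows>= 1.5
```

View pics/g26.png

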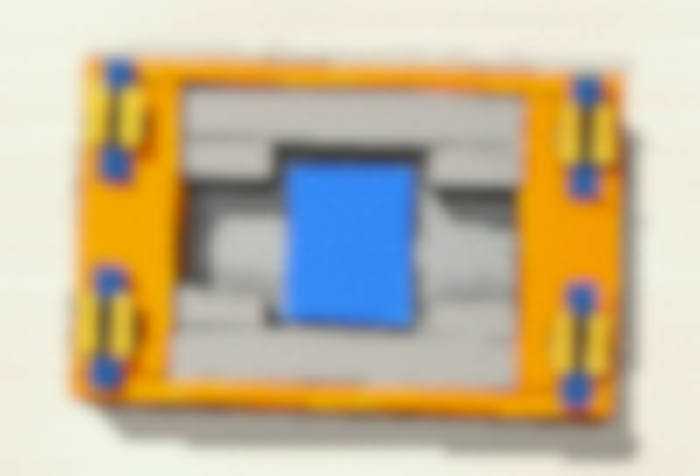

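View pics/g27.png

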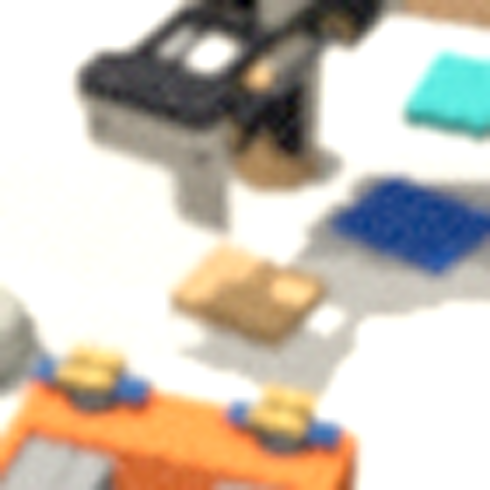

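The sheet is centred over pink at (0.588, 0.0005). Next I'll take the tan slab.

play_rows --rows '[[[-0.0006,-0.001,0.05],[0,0,0],0.5],[[-0.0006,-0.001,0.1],[0,0,0],0.5],[[-0.0006,-0.001,0.135],[0,0,0],0.5],[[-0.0006,-0.001,0.147],[0,0,0],0.5],[[-0.0006,-0.001,0.147],[0,0,0],0.5]]'

```text
clock: 42.65
position: [0.6062, -0.2798, 0.0096]
ee_rot: [2.485, 1.921, 0.0]
force: [0.3, -1.0, 0.5]
width: 0.75
```

```bash
python3 -c "
from h import *
go(.607,-.2795,.011,75.4)"
```

```text
pos [ 0.6062 -0.2798  0.0096] yaw 75.4 t 42.65 w 0.75 F [ 0.3 -1.   0.5] j7 1.1
  shift [ 0.001   0.0015 -0.0028] turn [ 0.0006  0.0001 -0.    ] rows>= 0.0
```

play_rows --rows '[[[0,0.001,-0.0025],[0,0,0],0.1],[[0,0.001,-0.0025],[0,0,0],-0.2],[[0,0.001,-0.0025],[0,0,0],-0.2],[[0,0.001,-0.0025],[0,0,0],-0.2],[[0,0.001,-0.0025],[0,0,0],-0.2],[[0,0.001,-0.04],[0,0,0],-0.2],[[0,0.001,-0.12],[0,0,0],-0.2],[[0,0.001,-0.22],[0,0,0],-0.2],[[0,0.001,-0.34],[0,0,0],-0.2],[[0,0.001,-0.34],[0,0,0],-0.2]]' --newtons 30

```text
clock: 43.65
position: [0.609, -0.2793, 0.1867]
ee_rot: [2.48, 1.917, 0.009]
force: [1.1, 0.0, 0.3]
width: 0.545
```

```bash
python3 -c "
from h import *
go(.5878,.0004,.17,86.9,(.6062,-.2793,.181,75.4))
b,d=snap('side')
p,R,w=tool();t=proj('side',p)[0].astype(int)
save('g28',np.clip(b[t[1]-30:t[1]+30,t[0]-30:t[0]+30]*1.6,0,255).astype(np.uint8),None,7)
"
```

```text
pos [ 0.6062 -0.2793  0.181 ] yaw 75.4 t 43.65 w 0.545 F [1.1 0.  0.3] j7 1.22
  shift [ 0.5321 -0.1766  0.022 ] turn [ 0.      0.     -0.1917] rows>= 5.6
```

View pics/g28.png

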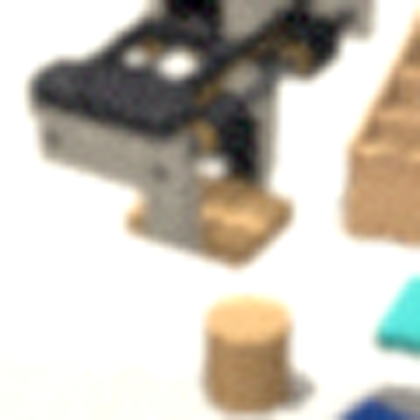

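Tan is held level. I'm carrying it to the case.

play_rows --rows '[[[0.532,-0.1766,0],[0,0,-0.192],-0.2],[[0.532,-0.1766,0],[0,0,-0.192],-0.2],[[0.532,-0.1766,0],[0,0,-0.192],-0.2],[[0.532,-0.1766,0],[0,0,-0.192],-0.2],[[0.532,-0.1766,0],[0,0,-0.192],-0.2],[[0.532,-0.1766,0],[0,0,-0.192],-0.2],[[0.532,-0.1766,0.05],[0,0,-0.192],-0.2],[[0.532,-0.1766,0.13],[0,0,-0.192],-0.2],[[0.532,-0.1766,0.13],[0,0,-0.192],-0.2],[[0.532,-0.1766,0.13],[0,0,-0.192],-0.2]]'

```text
clock: 44.7
position: [0.5869, -0.0005, 0.1136]
ee_rot: [-2.279, -2.16, 0.003]
force: [0.1, -0.4, 0.3]
width: 0.54
```

```bash
python3 -c "
from h import *
arm.observe()
go(.5878,.0004,.046,86.9)"
```

```text
pos [ 5.869e-01 -5.000e-04  1.136e-01] yaw 86.9 t 44.7 w 0.54 F [ 0.1 -0.4  0.3] j7 0.87
  shift [0.0018 0.002  0.1351] turn [-0.0025 -0.      0.0004] rows>= 1.4
```

play_rows --rows '[[[0.0015,0.001,0.04],[0,0,0],-0.2],[[0.0015,0.001,0.08],[0,0,0],-0.2],[[0.0015,0.001,0.11],[0,0,0],-0.2],[[0.0015,0.001,0.125],[0,0,0],-0.2],[[0.0015,0.001,0.13],[0,0,0],-0.2],[[0.0015,0.001,0.13],[0,0,0],-0.2]]'

```text
clock: 45.3
position: [0.5886, 0.0005, 0.0494]
ee_rot: [2.28, 2.161, 0.001]
force: [-1.0, -0.4, -1.2]
width: 0.542
```

```bash
python3 -c "
from h import *
go(.5878,.0004,.046,86.9)"
```

```text
pos [5.886e-01 5.000e-04 4.940e-02] yaw 86.9 t 45.3 w 0.542 F [-1.  -0.4 -1.2] j7 0.8
  shift [-0.0003 -0.0017  0.0069] turn [ 0.0005 -0.0002  0.0002] rows>= 0.1
```

play_rows --rows '[[[0,-0.0015,0.006],[0,0,0],-0.2],[[0,-0.0015,0.008],[0,0,0],-0.2],[[0,-0.0015,0.008],[0,0,0],-0.2]]'

```text
clock: 45.6
position: [0.5876, 0.0004, 0.0451]
ee_rot: [2.28, 2.161, 0.0]
force: [-0.7, 0.0, -1.8]
width: 0.539
```

```bash
python3 -c "
from h import *
go(.5878,.0004,.0448,86.9)"
```

```text
pos [5.876e-01 4.000e-04 4.510e-02] yaw 86.9 t 45.6 w 0.539 F [-0.7  0.  -1.8] j7 0.8
  shift [0.     0.0004 0.0006] turn [0.0002 0.0002 0.0002] rows>= 0.0
```

play_rows --rows '[[[0,0,0.001],[0,0,0],-0.2],[[0,0,0.001],[0,0,0],0.26],[[0,0,0.001],[0,0,0],0.26],[[0,0,0.001],[0,0,0],0.26],[[0,0,-0.04],[0,0,0],0.26],[[0,0,-0.1],[0,0,0],0.26],[[0,0,-0.2],[0,0,0],0.3],[[0,0,-0.27],[0,0,0],0.6],[[0,0,-0.27],[0,0,0],0.6]]'

```text
clock: 46.5
position: [0.5901, 0.0018, 0.1851]
ee_rot: [2.277, 2.158, 0.01]
force: [1.1, 0.6, -0.5]
width: 0.768
```

```bash
python3 -c "
from meas import *
a=run('m5',N=2)
b,d=snap('side')
for r in regs('side',b,(265,130,340,195),blue,.008,30,6): print('side sheet',r)
go(.5421,-.3669,.15,69.3,(.5876,.0004,.18,86.9))"
```

```text
tan [ 0.6314 -0.4073] [ 630.8 -407.6] [49.5 59.6] 38.3
sheet [ 0.5421 -0.3668] [ 542.1 -366.7] [50.1 64.6] 69.4
side sheet (array([ 0.5421, -0.3676]), array([ 542.3, -368. ]), array([60.3, 72.4]), 69.2)
pos [5.876e-01 4.000e-04 1.800e-01] yaw 86.9 t 46.65 w 0.795 F [ 0.   0.8 -0.2] j7 0.93
  shift [-0.7384 -0.0511  0.06  ] turn [0.     0.     0.2933] rows>= 7.4
```

Sheet B is unmoved at (0.542, -0.367).

play_rows --rows '[[[-0.738,-0.051,0],[0,0,0.293],0.6],[[-0.738,-0.051,0],[0,0,0.293],0.6],[[-0.738,-0.051,0],[0,0,0.293],0.6],[[-0.738,-0.051,0],[0,0,0.293],0.6],[[-0.738,-0.051,0],[0,0,0.293],0.6],[[-0.738,-0.051,0],[0,0,0.293],0.6],[[-0.738,-0.051,0],[0,0,0.293],0.6],[[-0.738,-0.051,0.08],[0,0,0.293],0.6],[[-0.738,-0.051,0.17],[0,0,0.293],0.6],[[-0.738,-0.051,0.19],[0,0,0.293],0.6]]'

```text
clock: 47.65
position: [0.5378, -0.3663, 0.0781]
ee_rot: [-2.578, -1.78, 0.008]
force: [-0.3, 1.3, 0.1]
width: 0.8
```

play_rows --rows '[[[0,0,0],[0,0,0],0.6],[[0,0,0],[0,0,0],0.6]]'

```text
clock: 47.85
position: [0.5435, -0.3655, 0.0863]
ee_rot: [2.582, 1.789, 0.002]
force: [0.7, -0.3, 0.7]
width: 0.798
```

```bash
python3 -c "
from h import *
b,d=snap('side')
go(.5421,-.367,.0105,69.3)
b=np.mean([snap('top')[0].astype(float) for _ in range(2)],0).astype(np.uint8); np.save('pics/m6.npy',b)
for r in regs('top',b,(225,150,275,190),lambda U:(U[...,0]>U[...,2]+35),.048,50): print('tan in case',r)
save('g29',np.clip(b[138:206,200:300]*1.6,0,255).astype(np.uint8),None,7)
"
```

```text
pos [ 0.5439 -0.3659  0.087 ] yaw 69.4 t 47.9 w 0.801 F [-0.8  0.2  0.5] j7 1.21
  shift [-0.0034 -0.003   0.1531] turn [ 0.0026 -0.0002  0.0021] rows>= 1.5
tan in case (array([ 5.899e-01, -2.000e-04]), array([ 5.899e+02, -2.000e-01]), array([48.2, 64.5]), 87.9)
tan in case (array([ 0.6216, -0.0474]), array([595.6,  -8.6]), array([138.4, 124.6]), 88.7)
```

View pics/g29.png

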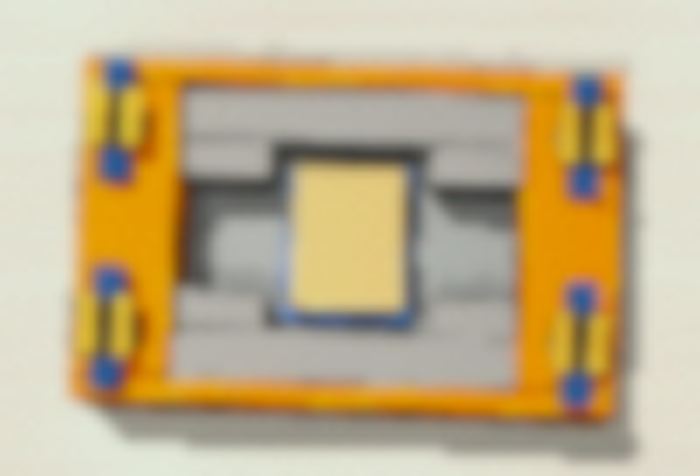

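Tan sits squarely on the sheet, within 2 mm. Now I'll grasp sheet B.

play_rows --rows '[[[-0.003,-0.002,0.05],[0,0,0],0.6],[[-0.003,-0.002,0.1],[0,0,0],0.6],[[-0.003,-0.002,0.14],[0,0,0],0.6],[[-0.003,-0.002,0.153],[0,0,0],0.6],[[-0.003,-0.002,0.153],[0,0,0],0.6]]'

```text
clock: 48.5
position: [0.5412, -0.3676, 0.0095]
ee_rot: [2.583, 1.787, -0.0]
force: [-0.2, -0.5, 0.6]
width: 0.804
```

```bash
python3 -c "
from h import *
go(.5421,-.367,.0105,69.3)"
```

```text
pos [ 0.5412 -0.3676  0.0095] yaw 69.4 t 48.5 w 0.804 F [-0.2 -0.5  0.6] j7 1.16
  shift [ 0.0019  0.0012 -0.0019] turn [0.0006 0.0005 0.0009] rows>= 0.0
```

play_rows --rows '[[[0,0.001,-0.0015],[0,0,0],0.2],[[0,0.001,-0.0015],[0,0,0],-0.1],[[0,0.001,-0.0015],[0,0,0],-0.1],[[0,0.001,-0.0015],[0,0,0],-0.1],[[0,0.001,-0.0015],[0,0,0],-0.1],[[0,0.001,-0.04],[0,0,0],-0.1],[[0,0.001,-0.12],[0,0,0],-0.1],[[0,0.001,-0.22],[0,0,0],-0.1],[[0,0.001,-0.34],[0,0,0],-0.1],[[0,0.001,-0.34],[0,0,0],-0.1]]' --newtons 25

```text
clock: 49.5
position: [0.5443, -0.3678, 0.1863]
ee_rot: [2.577, 1.783, 0.008]
force: [0.4, 0.4, -0.5]
width: 0.607
```

```bash
python3 -c "
from h import *
go(.5880,.0003,.17,87,(.5416,-.3674,.18,69.4))
b,d=snap('side')
p,R,w=tool();t=proj('side',p)[0].astype(int)
save('g30',np.clip(b[t[1]-30:t[1]+30,t[0]-30:t[0]+30]*1.6,0,255).astype(np.uint8),None,7)
"
```

```text
pos [ 0.5416 -0.3674  0.18  ] yaw 69.4 t 49.5 w 0.607 F [ 0.4  0.4 -0.5] j7 1.29
  shift [ 0.721  -0.1719  0.02  ] turn [ 0.      0.     -0.2933] rows>= 7.4
```

View pics/g30.png

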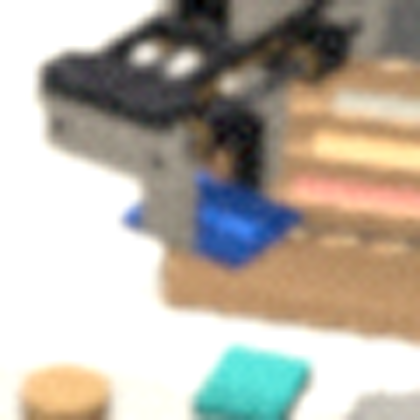

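play_rows --rows '[[[0.722,-0.172,0],[0,0,-0.293],-0.1],[[0.722,-0.172,0],[0,0,-0.293],-0.1],[[0.722,-0.172,0],[0,0,-0.293],-0.1],[[0.722,-0.172,0],[0,0,-0.293],-0.1],[[0.722,-0.172,0],[0,0,-0.293],-0.1],[[0.722,-0.172,0],[0,0,-0.293],-0.1],[[0.722,-0.172,0],[0,0,-0.293],-0.1],[[0.722,-0.172,0.04],[0,0,-0.293],-0.1],[[0.722,-0.172,0.12],[0,0,-0.293],-0.1],[[0.722,-0.172,0.12],[0,0,-0.293],-0.1]]'

```text
clock: 50.55
position: [0.5846, -0.0001, 0.1137]
ee_rot: [-2.274, -2.16, 0.011]
force: [-0.6, -0.2, -0.5]
width: 0.605
```

play_rows --rows '[[[0,0,0],[0,0,0],-0.1],[[0,0,0],[0,0,0],-0.1]]'

```text
clock: 50.75
position: [0.5888, -0.0003, 0.1197]
ee_rot: [2.281, 2.159, 0.001]
force: [0.4, -0.3, -0.0]
width: 0.606
```

```bash
python3 -c "
from h import *
go(.5883,.0002,.0595,87)"
```

```text
pos [ 5.888e-01 -3.000e-04  1.197e-01] yaw 86.8 t 50.75 w 0.606 F [ 0.4 -0.3 -0. ] j7 0.88
  shift [ 0.001  -0.0011  0.1204] turn [ 0.001  -0.0002 -0.0027] rows>= 1.2
```

play_rows --rows '[[[0.001,-0.001,0.04],[0,0,0],-0.1],[[0.001,-0.001,0.08],[0,0,0],-0.1],[[0.001,-0.001,0.105],[0,0,0],-0.1],[[0.001,-0.001,0.116],[0,0,0],-0.1],[[0.001,-0.001,0.12],[0,0,0],-0.1],[[0.001,-0.001,0.12],[0,0,0],-0.1],[[0.001,-0.001,0.12],[0,0,0],-0.1]]'

```text
clock: 51.45
position: [0.5882, 0.0009, 0.0592]
ee_rot: [2.28, 2.16, 0.001]
force: [0.2, -0.2, -0.1]
width: 0.605
```

```bash
python3 -c "
from h import *
go(.5883,.0002,.0583,87)"
```

```text
pos [0.5882 0.0009 0.0592] yaw 86.9 t 51.45 w 0.605 F [ 0.2 -0.2 -0.1] j7 0.82
  shift [-0.0015  0.0002  0.0018] turn [ 0.0011 -0.0002 -0.0015] rows>= 0.0
```

play_rows --rows '[[[-0.001,0,0.002],[0,0,0],-0.1],[[-0.001,0,0.002],[0,0,0],-0.1],[[-0.001,0,0.002],[0,0,0],0.38],[[-0.001,0,0.002],[0,0,0],0.38],[[-0.001,0,0.002],[0,0,0],0.38],[[-0.001,0,-0.04],[0,0,0],0.38],[[-0.001,0,-0.1],[0,0,0],0.38],[[-0.001,0,-0.2],[0,0,0],0.4],[[-0.001,0,-0.24],[0,0,0],0.5],[[-0.001,0,-0.24],[0,0,0],0.5]]'

```text
clock: 52.45
position: [0.5894, 0.001, 0.1818]
ee_rot: [2.278, 2.158, 0.006]
force: [0.4, -0.8, -0.7]
width: 0.748
```

```bash
python3 -c "
from h import *
b,d=snap('side')
for r in regs('side',b,(300,165,345,205),lambda U:(U.max(-1)<70),.014,30,6): print('side black',r)
save('g31',np.clip(b[100:260,180:360]*1.5,0,255).astype(np.uint8),None,4)
go(.4,-.2,.18,97.6,(.5878,.0009,.178,86.9))"
```

```text
side black (array([ 0.3715, -0.2051]), array([ 373.8, -206.2]), array([61.5, 60.4]), 8.1)
pos [0.5878 0.0009 0.178 ] yaw 86.9 t 52.5 w 0.75 F [-0.5  0.2  0.3] j7 0.93
  shift [-0.4215 -0.3533 -0.004 ] turn [ 0.      0.     -0.1783] rows>= 5.5
```

View pics/g31.png

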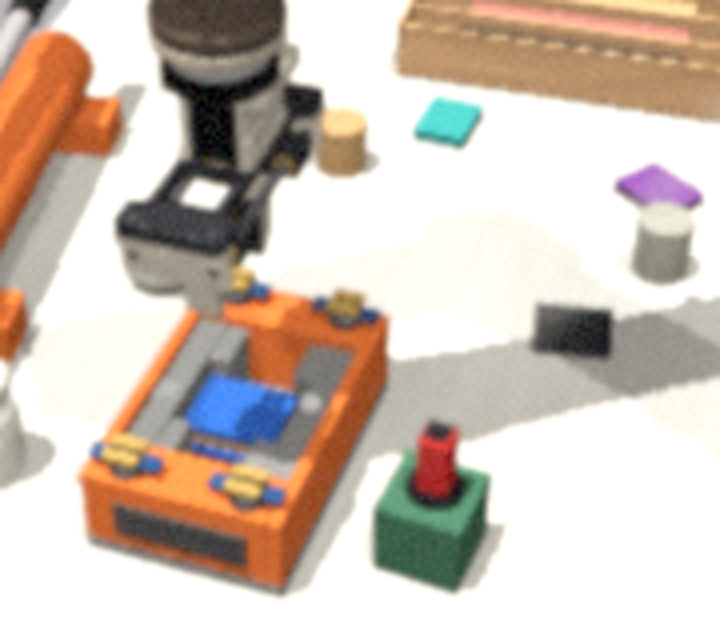

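Black is unmoved at about (573,331). I'm going there, then measuring it from the top.

play_rows --rows '[[[-0.449,-0.4,0],[0,0,-0.178],0.5],[[-0.449,-0.4,0],[0,0,-0.178],0.5],[[-0.449,-0.4,0],[0,0,-0.178],0.5],[[-0.449,-0.4,0],[0,0,-0.178],0.5],[[-0.449,-0.4,0],[0,0,-0.178],0.5],[[-0.449,-0.4,0],[0,0,-0.178],0.5],[[-0.449,-0.4,0],[0,0,-0.178],0.5],[[-0.449,-0.4,0.08],[0,0,-0.178],0.5],[[-0.449,-0.4,0.15],[0,0,-0.178],0.5],[[-0.449,-0.4,0.15],[0,0,-0.178],0.5]]'

```text
clock: 53.5
position: [0.3728, -0.212, 0.0997]
ee_rot: [-2.064, -2.359, 0.002]
force: [-0.1, -0.3, 0.6]
width: 0.747
```

play_rows --rows '[[[0,0,0],[0,0,0],0.5],[[0,0,0],[0,0,0],0.5]]'

```text
clock: 53.7
position: [0.3769, -0.2128, 0.1046]
ee_rot: [2.068, 2.364, 0.001]
force: [-0.0, 0.4, 0.6]
width: 0.753
```

```bash
python3 -c "
from h import *
go(.3762,-.213,.011,97.6)
b=np.mean([snap('top')[0].astype(float) for _ in range(2)],0).astype(np.uint8); np.save('pics/m7.npy',b)
for r in regs('top',b,(225,150,275,190),blue,.056,50): print('sheet2 in case',r)
s,d=snap('side')
p=proj('side',[.376,-.213,.014])[0].astype(int)
x=cv2.resize(s[p[1]-40:p[1]+30,p[0]-35:p[0]+35],(400,400),interpolation=cv2.INTER_CUBIC)
y=cv2.resize(b[138:206,216:284],(400,400),interpolation=cv2.INTER_CUBIC)
save('g32',np.clip(np.hstack([x,y])*1.6,0,255).astype(np.uint8))
"
```

```text
pos [ 0.3769 -0.2128  0.1046] yaw 97.7 t 53.7 w 0.753 F [-0.   0.4  0.6] j7 1.47
  shift [-1.000e-04 -1.700e-03  1.871e-01] turn [0.0012 0.0004 0.0008] rows>= 1.9
sheet2 in case (array([5.883e-01, 4.000e-04]), array([588.5,   1. ]), array([61., 77.]), 88.0)
```

View pics/g32.png

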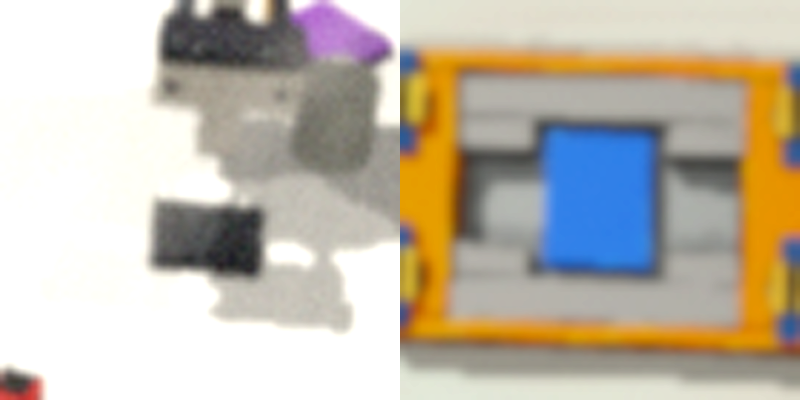

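play_rows --rows '[[[0,-0.001,0.06],[0,0,0],0.5],[[0,-0.001,0.12],[0,0,0],0.5],[[0,-0.001,0.165],[0,0,0],0.5],[[0,-0.001,0.184],[0,0,0],0.5],[[0,-0.001,0.187],[0,0,0],0.5],[[0,-0.001,0.187],[0,0,0],0.5]]'

```text
clock: 54.45
position: [0.376, -0.2133, 0.0107]
ee_rot: [2.069, 2.363, 0.0]
force: [0.1, 0.3, 0.2]
width: 0.747
```

```bash
python3 -c "
from h import *
go(.3762,-.213,.011,97.6)"
```

```text
pos [ 0.376  -0.2133  0.0107] yaw 97.6 t 54.45 w 0.747 F [0.1 0.3 0.2] j7 1.27
  shift [ 0.0006  0.0004 -0.0006] turn [0.0008 0.0006 0.    ] rows>= 0.0
```

play_rows --rows '[[[0,0,0],[0,0,0],0.1],[[0,0,0],[0,0,0],-0.2],[[0,0,0],[0,0,0],-0.2],[[0,0,0],[0,0,0],-0.2],[[0,0,0],[0,0,0],-0.2],[[0,0,-0.04],[0,0,0],-0.2],[[0,0,-0.12],[0,0,0],-0.2],[[0,0,-0.22],[0,0,0],-0.2],[[0,0,-0.34],[0,0,0],-0.2],[[0,0,-0.34],[0,0,0],-0.2]]' --newtons 30

```text
clock: 55.45
position: [0.3777, -0.2133, 0.1844]
ee_rot: [2.065, 2.359, 0.002]
force: [0.5, 0.1, -1.3]
width: 0.541
```

```bash
python3 -c "
from h import *
go(.5885,.0005,.17,87,(.376,-.2133,.181,97.6))
b,d=snap('side')
p,R,w=tool();t=proj('side',p)[0].astype(int)
save('g33',np.clip(b[t[1]-30:t[1]+30,t[0]-30:t[0]+30]*1.6,0,255).astype(np.uint8),None,7)
"
```

```text
pos [ 0.376  -0.2133  0.181 ] yaw 97.6 t 55.45 w 0.541 F [ 0.5  0.1 -1.3] j7 1.62
  shift [0.3676 0.4778 0.022 ] turn [0.     0.     0.1767] rows>= 6.0
```

View pics/g33.png

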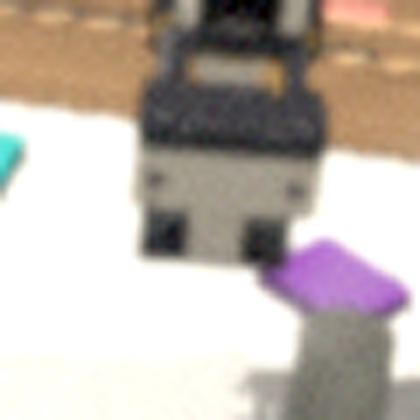

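play_rows --rows '[[[0.368,0.478,0],[0,0,0.177],-0.2],[[0.368,0.478,0],[0,0,0.177],-0.2],[[0.368,0.478,0],[0,0,0.177],-0.2],[[0.368,0.478,0],[0,0,0.177],-0.2],[[0.368,0.478,0],[0,0,0.177],-0.2],[[0.368,0.478,0],[0,0,0.177],-0.2],[[0.368,0.478,0.04],[0,0,0.177],-0.2],[[0.368,0.478,0.12],[0,0,0.177],-0.2],[[0.368,0.478,0.12],[0,0,0.177],-0.2],[[0.368,0.478,0.12],[0,0,0.177],-0.2]]'

```text
clock: 56.5
position: [0.5868, 0.0005, 0.1188]
ee_rot: [-2.277, -2.161, 0.004]
force: [0.7, -0.1, -0.6]
width: 0.541
```

```bash
python3 -c "
from h import *
go(.5883,.0005,.068,87)"
```

```text
pos [5.868e-01 5.000e-04 1.188e-01] yaw 87.0 t 56.5 w 0.541 F [ 0.7 -0.1 -0.6] j7 0.89
  shift [0.0003 0.0034 0.1016] turn [-0.0033  0.0006 -0.0001] rows>= 1.0
```

play_rows --rows '[[[0,0.002,0.035],[0,0,0],-0.2],[[0,0.002,0.07],[0,0,0],-0.2],[[0,0.002,0.09],[0,0,0],-0.2],[[0,0.002,0.099],[0,0,0],-0.2],[[0,0.002,0.099],[0,0,0],-0.2],[[0,0.002,0.099],[0,0,0],-0.2]]'

```text
clock: 57.1
position: [0.5892, 0.0009, 0.0708]
ee_rot: [2.279, 2.162, 0.001]
force: [0.3, 0.6, -1.6]
width: 0.543
```

```bash
python3 -c "
from h import *
go(.5883,.0005,.0667,87)"
```

```text
pos [0.5892 0.0009 0.0708] yaw 87.0 t 57.1 w 0.543 F [ 0.3  0.6 -1.6] j7 0.84
  shift [-0.0008 -0.0018  0.0081] turn [ 0.0005 -0.0002 -0.0004] rows>= 0.1
```

play_rows --rows '[[[-0.0008,-0.0015,0.005],[0,0,0],-0.2],[[-0.0008,-0.0015,0.008],[0,0,0],-0.2],[[-0.0008,-0.0015,0.008],[0,0,0],-0.2]]'

```text
clock: 57.4
position: [0.5883, 0.0003, 0.0666]
ee_rot: [2.279, 2.162, 0.0]
force: [1.0, 0.4, -1.2]
width: 0.538
```

```bash
python3 -c "
from h import *
go(.5883,.0005,.0667,87)"
```

```text
pos [5.883e-01 3.000e-04 6.660e-02] yaw 87.0 t 57.4 w 0.538 F [ 1.   0.4 -1.2] j7 0.83
  shift [ 0.0003 -0.0001 -0.0002] turn [ 0.0004  0.0001 -0.0004] rows>= 0.0
```

play_rows --rows '[[[0,0,0.0015],[0,0,0],-0.2],[[0,0,0.0015],[0,0,0],0.26],[[0,0,0.0015],[0,0,0],0.26],[[0,0,0.0015],[0,0,0],0.26],[[0,0,-0.04],[0,0,0],0.26],[[0,0,-0.1],[0,0,0],0.26],[[0,0,-0.2],[0,0,0],0.3],[[0,0,-0.3],[0,0,0],0.4],[[0,0,-0.3],[0,0,0],0.4]]'

```text
clock: 58.3
position: [0.5913, 0.0023, 0.2233]
ee_rot: [2.275, 2.158, 0.013]
force: [0.0, 0.4, 0.1]
width: 0.697
```

```bash
python3 -c "
from h import *
go(.38,-.35,.25,87,(.5883,.0003,.2166,87))"
```

```text
pos [5.883e-01 3.000e-04 2.166e-01] yaw 87 t 58.3 w 0.697 F [0.  0.4 0.1] j7 0.97
  shift [-0.7214 -0.3794 -0.0668] turn [0. 0. 0.] rows>= 8.2
```

Moving aside for the final look.

play_rows --rows '[[[-0.72,-0.38,-0.06],[0,0,0],0.4],[[-0.72,-0.38,-0.06],[0,0,0],0.4],[[-0.72,-0.38,-0.06],[0,0,0],0.4],[[-0.72,-0.38,-0.06],[0,0,0],0.4],[[-0.72,-0.38,-0.06],[0,0,0],0.4],[[-0.72,-0.38,-0.06],[0,0,0],0.4],[[-0.72,-0.38,-0.06],[0,0,0],0.4],[[-0.72,-0.38,-0.06],[0,0,0],0.4],[[-0.72,-0.38,-0.06],[0,0,0],0.4],[[-0.72,-0.38,-0.06],[0,0,0],0.4]]'

```text
clock: 59.3
position: [0.3781, -0.3509, 0.2459]
ee_rot: [-2.284, -2.156, 0.0]
force: [0.1, 1.0, 0.2]
width: 0.701
```

```bash
python3 -c "
from h import *
ims=[snap('top') for _ in range(3)]
b=np.mean([i[0].astype(float) for i in ims],0).astype(np.uint8)
P=depthz('top',np.median([i[1] for i in ims],0).astype(np.float32))
for r in regs('top',b,(225,150,275,190),lambda U:(U.max(-1)<75)&(U.max(-1)-U.min(-1)<25),.070,50): print('black in case',r)
t=proj('top',[.588,.0005,.07])[0].astype(int)
print('stack z',(P[t[1]-6:t[1]+7:3,t[0]-4:t[0]+5:4,2]*1000).round(0))
for r in regs('top',b,(200,140,300,205),blue,.083,1.5): print('cam',r)
for r in regs('top',b,(115,180,190,260),lambda U:(U[...,1]>U[...,0]+30),.003,200): print('mat',*r)
m=lambda U:(U.max(-1)-U.min(-1)<35)&(U.mean(-1)>95)
for r in regs('top',b,(122,192,182,246),m,.011,200): print('panel',*r)
q=P[195:243,125:178].reshape(-1,3); w=q[(q[:,2]>.006)&(q[:,2]<.016)]; print('panel depth',w.mean(0))
s,d=snap('side')
save('f1',np.clip(b[130:260,110:300]*1.5,0,255).astype(np.uint8),None,4)
save('f2',np.clip(s[130:,150:400]*1.5,0,255).astype(np.uint8),None,3)
"
```

```text
black in case (array([5.933e-01, 3.000e-04]), array([ 5.869e+02, -2.000e-01]), array([141.8,  82.8]), 87.3)
stack z [[70. 69. 67.]
 [70. 71. 72.]
 [70. 69. 70.]
 [69. 69. 68.]
 [70. 67. 68.]]
cam (array([ 0.5175, -0.0967]), array([517.6, -96.6]), array([6.3, 8.6]), 88.5)
cam (array([0.5289, 0.1045]), array([529.2, 104.6]), array([7.1, 8.7]), 89.4)
cam (array([ 0.556, -0.1  ]), array([ 555.8, -100. ]), array([5.2, 7.2]), 88.6)
cam (array([ 0.5524, -0.001 ]), array([5.524e+02, 3.000e-01]), array([15.2, 53.7]), 7.4)
cam (array([0.5674, 0.1026]), array([567.4, 102.4]), array([6.7, 6.8]), 7.5)
cam (array([0.6047, 0.0259]), array([604.4,  25.9]), array([ 3.8, 14.4]), 89.1)
cam (array([ 0.6073, -0.1021]), array([ 607.4, -102.2]), array([5.6, 8.4]), 88.6)
cam (array([0.6192, 0.0995]), array([619.3,  99.4]), array([6.4, 9.2]), 89.4)
cam (array([ 0.6463, -0.1044]), array([ 646.4, -104.5]), array([7. , 6.7]), 43.3)
cam (array([0.6585, 0.0975]), array([658.4,  97.3]), array([6.1, 8.1]), 89.4)
mat [0.4495 0.3221] [450.1 322.3] [209.  208.8] 86.1
panel [0.4507 0.3216] [451.1 321.7] [168.9 148.8] 85.7
panel depth [0.45146627 0.31865454 0.01145313]
```

View pics/f1.png

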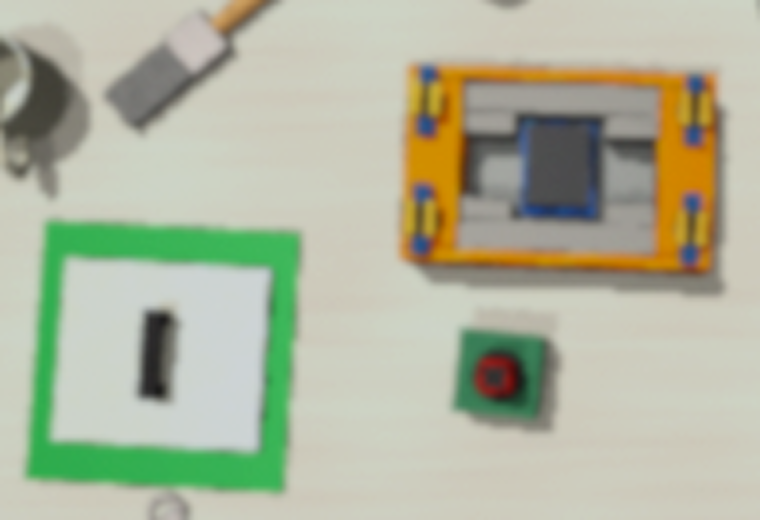

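View pics/f2.png

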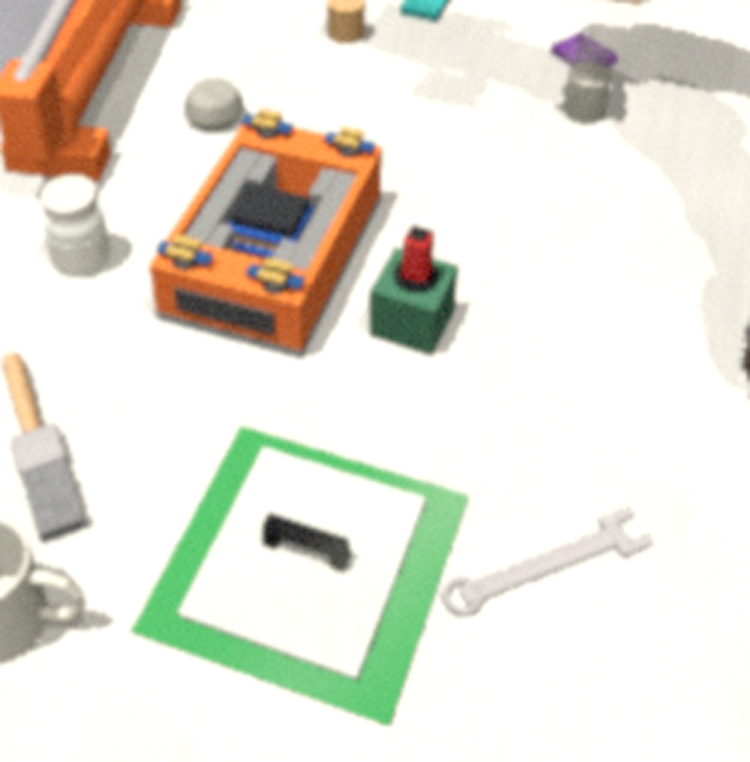

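```bash
python3 -c "
from cell import arm
print(arm.sign_off(), arm.observe()['clock'])"
```

```text
the job is handed in; nothing more can be done
the job is handed in; nothing more can be done
```

The job is done and handed in at about 59.5 s of the 200 s allowed.

**What I did**
- **Cams:** I turned the two left cams and the partly turned upper-right one open with the screwdriver, each until the wrist torque rose at the stop (0.42–0.51 N m). The lower-right cam already looked open, so I left it alone.
- **Screwdriver:** it is back in the green stand, hanging by its collar.
- **Panel:** I lifted it off and laid it flat on the mat.
- **Stack:** from the bottom up it is pink, sheet, tan, sheet, black. All three slabs were there, so both sheets were used and none is spare.

**What the last checks showed**
- **Panel position:** its centre is within 1.5 mm of the mat's.
- **Stack height:** depth reads 67–72 mm across the top against the expected 70 mm, so it lies flat.
- **Stack alignment:** the lower four layers were measured as they were placed and lie within about 2.5 mm of one another; tan is the furthest off, about 2 mm in x.
- **Other objects:** I saw nothing else moved in the parts of the bench the last pictures covered.

**Checks that fell short**
- **Black slab:** the colour mask merged with the shadows, so I have no position for it from the last pictures. By eye it is centred on the sheet, and the tool was within 1 mm of the target when it let go.
- **Lower-right cam:** its bar read -4.9°, while the three I turned read about -3° against a case yaw of about -3.3°. I put the 1.5–2° down to measurement error and did not test it with the screwdriver.

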